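Close the washed seasoning shakers and raise the carry handle

TASK

Put the washed seasoning shakers back together: on every jar that stands in the carry rack, lay a perforated disk in the mouth, plug down and level, and screw a ring over it clockwise all the way down until it bears on the disk. The disks are thin, so pinch them only lightly, and leave the jars in their pockets and the other things on the table alone. When all the jars are closed, swing the carry handle up from its side until it clicks home upright.

Things in the scene. Friction and masses are not known exactly. Their poses are not given: they have to be found in the camera images.
- jar1_mouth (a point): centre of the rim of glass shaker jar 1 (z up). Jars are loose in the rack's square pockets, foot 5 mm above the table, and cannot turn there (1.5 mm play). Body 66 x 66 mm, 82 mm tall; then a round neck 46 mm outside, up to the rim 114 mm above the foot; mouth 37 mm inside. Only two or three of the three jars are there
- jar2_mouth (a point): the same for jar 2. Thread on every jar: right-hand, three starts, lead 24 mm per turn, 56 mm outside diameter, 3 mm thick; each start has its upper end 2 mm under the rim (thread middle), at the jar's yaw + 0, 120 and 240 degrees, and runs down clockwise (seen from above) over 168 degrees
- jar3_mouth (a point): the same for jar 3. The jars stand 100 mm apart; the pocket walls reach 70 mm above the table
- disk1_mid (a point): centre (half-way up, z up) of loose steel sifter disk 1, 19 mm tall, 50 g: below, a tapered plug 34 mm across and 5 mm deep for the mouth; then a flange 41 mm across, 3 mm thick, to rest on the rim; on top a perforated centre 25 mm across, 11 mm tall, to hold it by. Any disk fits any jar. Seated, this point is 4.5 mm above the rim's centre
- disk2_mid (a point): the same for disk 2. The thin perforated centre dents when the fingers press on the disk with more than 80 N (the forces of both fingers added), so a light grip is wanted
- disk3_mid (a point): the same for disk 3
- ring1_mid (a point): centre (half-way up, z up) of loose knurled steel screw ring 1: 67 mm outside diameter, 20 mm tall, 120 g, open below; a 3 mm flange on top leaves a 33 mm hole. Inside, 3 mm above its lower edge, three lugs (3 mm thick) at the ring's yaw + 0, 120, 240 degrees reach in to 50 mm diameter and run in the jar's thread. Any ring fits any jar
- ring2_mid (a point): the same for ring 2. Set on a jar, a ring rests with its lugs on the thread, 4 to 12 mm above home; turned clockwise from above it goes down 24 mm per turn, 50 to 200 degrees in all, until its flange lies on the disk's flange. Home: this point is 4 mm below the rim's centre
- ring3_mid (a point): the same for ring 3. The thread has 2 mm of up-and-down play, so a ring becomes tight about 30 degrees of turn after it has met the disk and holds by friction. Stops on the neck end the turn 35 degrees after it has met the disk; to push on slips the fingers and strains the jar. Each lug is a pair of round studs 9 degrees apart
- handle_pivot (a point): middle of the hinge axis of the rack's carry handle, 50 mm above the table, right over the rack's centre; x runs along the hinge axis and the row of pockets, which lie at x = -100, 0 and +100 mm; y points to the side on which the handle is folded down. The rack (320 x 80 mm, dark sheet steel) is fixed to the table
- handle_grip (a point): middle of the handle's wooden grip: a round bar 14 mm thick and 130 mm long, parallel to the hinge axis and 150 mm from it
- handle (a joint): angle of the carry handle (rad): 0 folded out level to the side, 1.571 upright over the jars, its end stop. The hinge rubs: up to about 1 rad the handle stays where it is left (1 N at the grip moves it); above about 1.2 an over-centre spring draws it home and then holds it against the stop, as a detent (2 N at the grip to pull it out)
- blank_cap: bystander: closed aluminium storage cap, 66 mm across, 16 mm tall, with no hole; origin in its underside. It lies with the disks, the rings and the dip cup on a fixed black rubber drying mat, 3 mm thick
- dip_cup: bystander: small steel sauce cup, 60 mm across, 32 mm tall; origin in its underside
- sauce_bottle: bystander: squeeze bottle, 62 mm across, 190 mm tall; origin in its underside
- pepper_tin: bystander: tin, 72 mm across, 95 mm tall; origin in its underside
- tumbler: bystander: white tumbler, 72 mm across, 85 mm tall; origin in its underside
- tape_roll: bystander: roll of yellow tape lying flat, 84 mm across, 24 mm tall; origin in its underside
Not all that is in view belongs to the job. Leave any orange or pink look-alike of the part that bears jar2_mouth alone.

How it is judged:
By the outcome, as a careful person would: the job done as asked, in the order asked, and still so for the second after the job is handed in, with the robot touching nothing.
Of jar1, jar2, jar3 only 2 to 3 are there at a start; the rules pass over those that are not, and their reading is None.
At some moment in a run one of ring1, ring2, ring3 may be knocked a few centimetres aside while the robot is not near it.
It also fails if it takes over 210 s, if anything falls off the work surface, if the arm or the gripper's body presses on something with over 40 N, if the wrist force passes 120 N, or if a joint passes its speed limit or range.

ROBOT

A 7-joint arm with a two-finger parallel gripper is mounted at the origin on the work surface. World frame = base frame: x ahead of the robot, y to its left, z up, the work surface at z = 0. Lengths are in mm, angles in degrees, forces in N, time in s.
With the tool pointing down it reaches from about 425 to 1025 mm from the base axis. Payload 9.4 kg.
Tool frame: the origin (TCP) lies between the finger pads; the fingertips stand 25 mm ahead of it and the grasp point (between the pads) lies 6 mm ahead of it; y points along the fingers, x is the direction in which the jaws open and shut, and the axes are right-handed (so a half turn about y gives the same grasp; the last joint's range is limited). The gripper opens to 93 mm and grips with 3 to 60 N. Pads are 15 mm wide; open, the fingers measure 128 mm over their backs; the gripper's body (75 mm by 188 mm) begins 65 mm behind the grasp point.
Start: joints at [-72.405, 34.337, -0.143, 91.639, 0.103, 54.024, -4.572], TCP at [271.477, 672.253, 243.618] pointing down, gripper open.
Joint ranges: [-147.43, 147.43], [-19.82, 112.94], [-74.19, 73.91], [6.32, 146.72], [-59.91, 239.91], [6.04, 106.73], [-150.56, 150.56]. Speed limits (degrees/s): [127.2, 127.2, 172.46, 172.46, 180, 180, 180].

INTERFACE

Orientations are given as a 3x3 rotation matrix whose columns are the frame's x, y, z axes.
In Python, from bench import * gives the robot as it stands.
- The arm moves only by the tool play_rows, never from a script. Its argument "commands" is a list of rows, each a list of 7 numbers: the shift along the tool's x, y, z in m, then the turn, a rotation vector about the tool's x, y, z in degrees, then the opening, from -1 (shut) to 1 (fully open), so that 0 is half open. In form: [[dx, dy, dz, wx, wy, wz, claw], ...]. A call has 1 to 12 rows; each row shifts and turns the commanded pose from where the row before left it, along the tool's axes as they then stand; what a row does not reach is not made up. A row lasts 1/10 s, in which the tool goes at most 50 mm and 8.59 degrees, less where a joint would pass 70% of its speed; a pose out of reach is approached as far as the arm can. A call is refused whole if a number of a shift passes 0.05 or a number of a turn 8.59, either way. A call with a gripper value outside its range is refused whole. The fingers move at their own pace and stop on an object; "newtons" is the grip in N (left out, the last holds). Time passes only in rows, so rows that do not move let the fingers close. It gives the time, the measured TCP pose, the force and the opening at its end, in the units of the state.
- state(): the state, without advancing time (a new reading comes with each control period).
- snapshot(name): name is "scene" or "side" or "wrist"; returns the picture (420x560x3 uint8, red, green, blue); there is no depth.
- get_calibration(name): a dict with "K" (3x3 intrinsics, pixels), "pose" (4x4, takes a point from camera to world coordinates). Camera axes: x right, y up, looking along -z (the intrinsics and any distortion apply to the point x, -y, -z); pixel columns grow to the right and rows downward; lengths in mm; the calibration is good to about 2 mm. A picture is of the moment at which its call begins: read the wrist's pose just before it. get_calibration takes no time and is no camera call; for the wrist camera it gives the pose at the moment of the call.
- job_done(): hands the job in, once; it reports no verdict.
Trained networks look in the newest picture that a camera, given by its name, has taken for a name from the list of things; names that differ only in an ending like _2 or _b are one class to them, and where a whole thing is asked for, a point or a joint stands for the part that bears it (a point fixed in the world has none). Each returns a list of dicts, best first, with "conf" (0 to 1); they miss things now and then, are a little off and sometimes report something else, mostly with a low value. They report only what shows in the picture. A call takes as long as a camera call. They do not tell look-alikes from the thing itself.
- spot_in(label, camera): "centre" ([row, column] in pixels, amid what is visible of it).
- silhouettes(label, camera): "region" (420x560 bool, what is visible of it) and "centre" ([row, column] in pixels, amid what is visible of it).
- landmark_of(label, camera): "centre" ([row, column] in pixels: a listed point, or the origin of a listed thing).
The state is a dict: "time_s": time; "joints": joint angles; "dq": joint speeds; "tau": joint torques, N m; "tool_pos": TCP position; "ee_rot": TCP orientation; "ft_force": force on the tool from outside, world axes, zero at the start; "torque": the same for the moment, N m; "gripper_width": opening from 0.0 (shut) to 1.0 (fully open).
Only numpy, scipy, OpenCV 4.12 (cv2) and the standard library are available. Lean on these libraries where they do the work, as an engineer would, in place of code of your own. Each camera call takes 0.05 s, during which the arm holds its last target.

## Working session

There is one attempt and no reset: what is moved stays moved. The work goes in short steps, Python scripts to look and compute and a tool call to move; the robot and the scene stay as the last step left them, time stands still between calls to the robot, and variables do not carry over. Pictures are saved under pics/ and viewed, and the job is handed in when it is done.

Besides the shell and the picture viewer there is one more tool, called after "Request:" as name(argument=value, ...) on one line, values as JSON. play_rows: Moves the arm, as the interface text tells. Its arguments: {"type":"object","properties":{"commands":{"type":"array"},"newtons":{"type":"number"}},"required":["commands"]}

```bash
ls; mkdir -p pics; python3 - <<'E'
from bench import *
import cv2
print(state())
for n in ["scene","side","wrist"]:
    im=snapshot(n); cv2.imwrite(f"pics/a_{n}.png",im[:,:,::-1])
    c=get_calibration(n); print(n,c)
E
```

```text
pics
{'time_s': 0.0, 'joints': array([-72.40407991,  34.38346366,  -0.14609407,  91.67909953,
         0.10123619,  54.02579928,  -4.57203228]), 'dq': array([-0.0514066 , -0.00564212, -0.04368876,  0.00468408, -0.05343129,
        0.11312188,  0.10175687]), 'tau': array([ 1.04635046e-04, -7.65087891e+01,  1.49756335e+00, -2.52369386e+01,
       -5.24612074e-02,  1.71483681e-02,  1.65889624e-04]), 'tool_pos': array([271.31317994, 671.83915503, 242.78454492]), 'ee_rot': array([[ 3.74408625e-01, -4.72011369e-04, -9.27263694e-01],
       [ 9.27262542e-01, -1.46586922e-03,  3.74408906e-01],
       [-1.53597257e-03, -9.99998814e-01, -1.11155617e-04]]), 'ft_force': array([ 0.1778814 , -0.18368807, -0.46465833]), 'torque': array([ 0.01270652,  0.00984943, -0.01238388]), 'gripper_width': 1.0040840254265988}
scene {'K': array([[419.06471439,   0.        , 285.94910206],
       [  0.        , 419.06471439, 203.29851556],
       [  0.        ,   0.        ,   1.        ]]), 'pose': array([[-4.34013681e-01, -7.26744720e-01,  5.32422987e-01,
         1.19413417e+03],
       [ 9.00773109e-01, -3.60
[... 559 characters left out ...]
12472e+03],
       [ 1.00678671e-02,  8.30445514e-01,  5.57008874e-01,
         8.32050585e+02],
       [ 0.00000000e+00,  0.00000000e+00,  0.00000000e+00,
         1.00000000e+00]])}
wrist {'K': array([[349.60470297,   0.        , 276.76663698],
       [  0.        , 349.60470297, 212.82122212],
       [  0.        ,   0.        ,   1.        ]]), 'pose': array([[ 3.75423991e-01, -8.95807065e-01, -2.37879233e-01,
         2.04860829e+02],
       [ 9.26853125e-01,  3.62756333e-01,  9.67012263e-02,
         6.98861124e+02],
       [-3.33443547e-04, -2.56783071e-01,  9.66469008e-01,
         3.83861128e+02],
       [ 0.00000000e+00,  0.00000000e+00,  0.00000000e+00,
         1.00000000e+00]])}
```

View pics/a_scene.png

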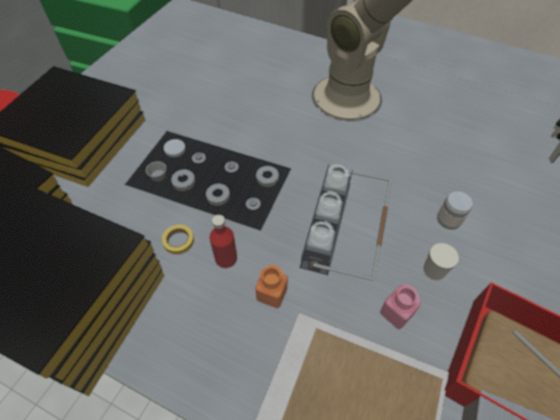

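View pics/a_side.png

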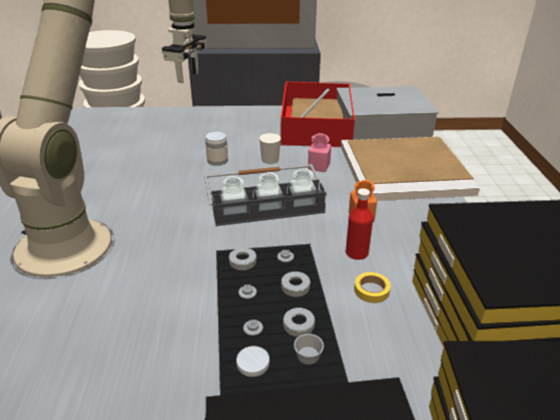

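View pics/a_wrist.png

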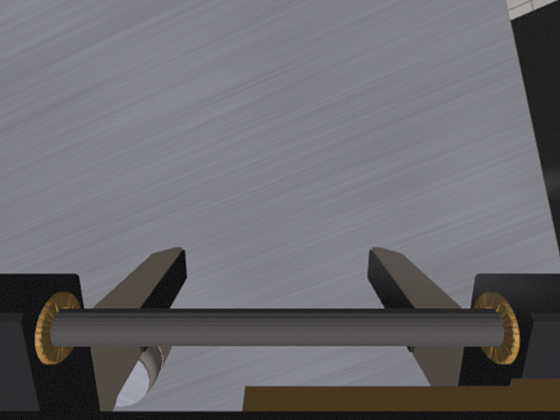

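```bash
cat > h.py <<'E'
from bench import *
import numpy as np, cv2
def ray(cam,rc,c=None):
    c=c or get_calibration(cam); K=c["K"];T=c["pose"]
    d=np.array([(rc[1]-K[0,2])/K[0,0],-(rc[0]-K[1,2])/K[1,1],-1.]); return T[:3,3],T[:3,:3]@d
def onz(cam,rc,z,c=None):
    o,d=ray(cam,rc,c); return (o+d*(z-o[2])/d[2]).round(1)
def proj(cam,p,c=None):
    c=c or get_calibration(cam); K=c["K"];T=c["pose"]
    q=T[:3,:3].T@(np.array(p)-T[:3,3]); return np.array([K[1,2]+K[1,1]*-q[1]/-q[2]*1.0,K[0,2]+K[0,0]*q[0]/-q[2]])
E
python3 - <<'E'
from h import *
Z=dict(jar1_mouth=119,disk1_mid=12.5,ring1_mid=13,handle_grip=50,handle_pivot=50,blank_cap=3,dip_cup=3,sauce_bottle=0,pepper_tin=0,tumbler=0,tape_roll=0)
for cam in ["scene","side"]:
    snapshot(cam); print(cam)
    for l,z in Z.items():
        for d in landmark_of(l,cam):
            if d["conf"]>.15: print(l,round(d["conf"],2),np.round(d["centre"]),onz(cam,d["centre"],z))
print(state()["time_s"])
E
```

```text
scene
jar1_mouth 0.61 [170. 339.] [441.3 126.1 119. ]
disk1_mid 0.59 [158. 202.] [ 499.4 -304.4   12.5]
ring1_mid 0.82 [193. 219.] [ 594.6 -182.3   13. ]
handle_grip 0.86 [226. 381.] [516.3 288.3  50. ]
handle_grip 0.47 [220. 450.] [414.6 454.9  50. ]
handle_grip 0.23 [182. 183.] [ 628.9 -279.    50. ]
handle_pivot 0.65 [214. 329.] [542.4 146.   50. ]
blank_cap 0.66 [151. 169.] [ 510.5 -421.6    3. ]
dip_cup 0.89 [175. 162.] [ 604.4 -383.6    3. ]
sauce_bottle 0.56 [258. 225.] [768.7 -61.6   0. ]
pepper_tin 0.74 [158. 200.] [ 493.6 -317.     0. ]
pepper_tin 0.6 [222. 449.] [381.  461.7   0. ]
tumbler 0.69 [270. 435.] [550.2 463.2   0. ]
tape_roll 0.78 [240. 180.] [ 775.6 -203.     0. ]
side
jar1_mouth 0.85 [178. 230.] [437.5 138.2 119. ]
disk1_mid 0.57 [324. 253.] [ 500.8 -305.4   12.5]
ring1_mid 0.55 [284. 296.] [ 600.9 -182.2   13. ]
handle_grip 0.63 [168. 259.] [517.5 316.8  50. ]
handle_pivot 0.89 [197. 267.] [539.6 143.4  50. ]
handle_pivot 0.74 [172. 303.] [655.1 287.9  50. ]
blank_cap 0.92 [361. 254.] [ 501.9 -399.4    3. ]
blank_cap 0.62 [286. 296.] [ 601.3 -179.3    3. ]
dip_cup 0.77 [357. 310.] [ 617.3 -393.6    3. ]
sauce_bottle 0.7 [253. 359.] [774.9 -56.6   0. ]
sauce_bottle 0.56 [164. 214.] [367.4 436.5   0. ]
pepper_tin 0.96 [161. 218.] [377.4 460.9   0. ]
tumbler 0.72 [360. 254.] [ 502.6 -394.     0. ]
tumbler 0.63 [161. 269.] [552.1 454.3   0. ]
tape_roll 0.58 [289. 370.] [ 778.6 -194.9   -0. ]
1.35
```

```bash
python3 - <<'E'
from h import *
for cam in ["scene","side"]:
    snapshot(cam); print(cam)
    for b,z in (("jar%d_mouth",119),("disk%d_mid",12.5),("ring%d_mid",13)):
      for i in (1,2,3):
        l=b%i
        for d in landmark_of(l,cam):
            if d["conf"]>.1: print(l,round(d["conf"],2),np.round(d["centre"]),onz(cam,d["centre"],z))
print(state()["time_s"])
E
```

```text
scene
jar1_mouth 0.93 [171. 339.] [443.4 126.9 119. ]
jar2_mouth 0.93 [202. 326.] [557.2 137.5 119. ]
jar2_mouth 0.84 [296. 406.] [720.2 401.9 119. ]
jar2_mouth 0.78 [273. 275.] [801.1 107.1 119. ]
jar2_mouth 0.58 [266. 440.] [611.1 451.5 119. ]
jar3_mouth 0.61 [228. 319.] [639.6 151.7 119. ]
disk1_mid 0.7 [181. 182.] [ 602.6 -307.4   12.5]
disk1_mid 0.47 [157. 201.] [ 494.4 -310.6   12.5]
disk2_mid 0.5 [168. 231.] [ 493.  -201.2   12.5]
disk3_mid 0.41 [203. 253.] [581.1 -74.8  12.5]
ring1_mid 0.88 [194. 218.] [ 596.9 -186.1   13. ]
ring2_mid 0.7 [175. 266.] [470.7 -89.2  13. ]
ring2_mid 0.37 [169. 338.] [346.7 101.8  13. ]
ring2_mid 0.29 [180. 184.] [ 599.1 -302.1   13. ]
ring2_mid 0.19 [214. 329.] [517.4 140.3  13. ]
ring3_mid 0.69 [177. 181.] [ 592.4 -317.8   13. ]
side
jar1_mouth 0.93 [181. 232.] [444.5 120.6 119. ]
jar1_mouth 0.59 [254. 284.] [ 572.9 -201.4  119. ]
jar1_mouth 0.27 [362. 251.] [ 500.2 -496.5  119. ]
jar2_mouth 0.95 [138. 320.] [713.5 380.1 119. ]
jar2_mouth 0.81 [183. 365.] [809.5 100.1 119. ]
jar2_mouth 0.77 [176. 266.] [538.3 145.7 119. ]
jar3_mouth 0.95 [171. 305.] [648.2 168.9 119. ]
disk1_mid 0.47 [324. 256.] [ 506.8 -307.7   12.5]
disk2_mid 0.57 [290. 253.] [ 500.9 -201.    12.5]
disk3_mid 0.58 [261. 241.] [469.2 -91.7  12.5]
disk3_mid 0.45 [254. 288.] [588.5 -71.3  12.5]
ring1_mid 0.96 [282. 295.] [ 599.8 -177.9   13. ]
ring2_mid 0.77 [257. 243.] [474.2 -78.6  13. ]
ring2_mid 0.68 [171. 306.] [669.4 356.6  13. ]
ring2_mid 0.51 [160. 216.] [373.6 442.6  13. ]
ring3_mid 0.56 [319. 300.] [ 602.3 -295.8   13. ]
2.35
```

Request:
play_rows(commands=[[-0.032, -0.005, -0.026, 0, 0, 0, 1], [-0.032, -0.005, -0.026, 0, 0, 0, 1], [-0.032, -0.005, -0.026, 0, 0, 0, 1], [-0.032, -0.005, -0.026, 0, 0, 0, 1], [-0.032, -0.005, -0.026, 0, 0, 0, 1], [-0.032, -0.005, -0.026, 0, 0, 0, 1], [-0.032, -0.005, -0.026, 0, 0, 0, 1], [-0.032, -0.005, -0.026, 0, 0, 0, 1], [-0.032, -0.005, -0.026, 0, 0, 0, 1], [-0.032, -0.005, -0.026, 0, 0, 0, 1], [-0.032, -0.005, -0.026, 0, 0, 0, 1], [-0.032, 0, -0.026, 0, 0, 0, 1]], newtons=10)

```text
time_s: 3.55
tool_pos: [417.6, 197.9, 299.5]
ee_rot: [[0.374, 0.002, -0.927], [0.927, 0.001, 0.374], [0.002, -1.0, -0.001]]
ft_force: [0.7, -0.3, 0.4]
gripper_width: 0.999
```

Request:
play_rows(commands=[[-0.032, 0, -0.026, 0, 0, 0, 1], [-0.032, 0, -0.026, 0, 0, 0, 1], [-0.032, 0, -0.026, 0, 0, 0, 1], [-0.032, 0, -0.026, 0, 0, 0, 1], [-0.032, 0, -0.026, 0, 0, 0, 1], [-0.032, 0, -0.026, 0, 0, 0, 1], [-0.032, 0, -0.026, 0, 0, 0, 1], [-0.032, 0, -0.026, 0, 0, 0, 1], [-0.032, 0, -0.026, 0, 0, 0, 1], [-0.032, 0, -0.026, 0, 0, 0, 1], [0, 0, 0, 0, 8.5, 0, 1], [0, 0, 0, 0, 8.5, 0, 1]])

```text
time_s: 4.75
tool_pos: [538.1, -196.7, 298.6]
ee_rot: [[0.636, 0.0, -0.772], [0.772, -0.0, 0.636], [-0.0, -1.0, -0.0]]
ft_force: [0.4, 0.6, -0.3]
gripper_width: 0.998
```

Request:
play_rows(commands=[[0, 0, 0, 0, 8.5, 0, 1], [0, 0, 0, 0, 8.5, 0, 1], [0, 0, 0, 0, 8.5, 0, 1], [0, 0, 0, 0, 8.5, 0, 1], [0, 0, 0, 0, 8.5, 0, 1], [0, 0, 0, 0, 8.5, 0, 1], [0, 0, 0, 0, 0, 0, 1], [0, 0, 0, 0, 0, 0, 1]])

```text
time_s: 5.55
tool_pos: [538.4, -194.5, 298.7]
ee_rot: [[1.0, 0.0, -0.005], [0.005, -0.0, 1.0], [0.0, -1.0, -0.0]]
ft_force: [0.5, 0.7, 0.0]
gripper_width: 1.001
```

```bash
python3 - <<'E'
from h import *
s=state(); print(s["time_s"],s["joints"].round(1),s["tool_pos"],s["ee_rot"].round(3),s["ft_force"].round(2))
im=snapshot("wrist"); cv2.imwrite("pics/b_wrist.png",im[:,:,::-1])
for b,z in (("disk%d_mid",12.5),("ring%d_mid",13)):
  for i in (1,2,3):
    l=b%i
    for d in landmark_of(l,"wrist"):
        if d["conf"]>.1: print(l,round(d["conf"],2),np.round(d["centre"]),onz("wrist",d["centre"],z))
E
```

```text
5.55 [ -8.7  22.5  32.1 109.8 -15.   51.8  31.1] [ 538.35360419 -194.46976409  298.67489495] [[ 1.     0.    -0.005]
 [ 0.005 -0.     1.   ]
 [ 0.    -1.    -0.   ]] [0.47 0.71 0.04]
disk1_mid 0.68 [266. 247.] [ 498.9 -309.2   12.5]
disk1_mid 0.62 [320. 326.] [ 606.  -389.    12.5]
disk1_mid 0.28 [ 75. 313.] [578.6 -73.5  12.5]
disk2_mid 0.82 [187. 234.] [ 485.3 -204.    12.5]
disk3_mid 0.92 [ 75. 313.] [579.  -73.6  12.5]
ring1_mid 0.7 [169. 328.] [ 600.2 -181.4   13. ]
ring2_mid 0.37 [269. 248.] [ 500.2 -312.8   13. ]
ring3_mid 0.75 [ 87. 221.] [473.2 -86.5  13. ]
```

```bash
true
```

```text
(no output)
```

View pics/b_wrist.png

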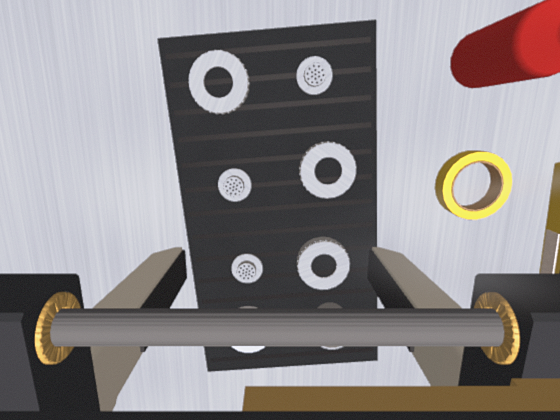

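```bash
cat >> h.py <<'E'
def tcp(off):
    s=state(); return s["tool_pos"]+s["ee_rot"]@np.array(off,float)
def blobs(im,cam,label,z,n=None):
    out=[]
    for d in silhouettes(label,cam):
        r=d["region"].astype(np.uint8)
        cs,_=cv2.findContours(r,cv2.RETR_EXTERNAL,cv2.CHAIN_APPROX_NONE)
        if not cs: continue
        c=max(cs,key=cv2.contourArea)
        if len(c)<8: continue
        e=cv2.fitEllipse(c); out.append((round(d["conf"],2),np.round(e[0][::-1],1),np.round(e[1],1),onz(cam,e[0][::-1],z)))
    return out
E
python3 - <<'E'
from h import *
for y in (0,6,25): print(y,proj("wrist",tcp([0,y,0])))
im=snapshot("wrist")
for l,z in (("disk1",9.5),("disk2",9.5),("ring1",23),("ring2",23)):
    for b in blobs(im,"wrist",l,z): print(l,*b)
g=cv2.cvtColor(im,cv2.COLOR_RGB2GRAY)
# ring holes: dark blob inside
m=(g<110).astype(np.uint8)
n,lab,st,ce=cv2.connectedComponentsWithStats(m)
for i in range(1,n):
    if 150<st[i][4]<1500: print("hole",st[i],ce[i][::-1].round(1),onz("wrist",ce[i][::-1],23))
E
```

```text
0 [286.9519415  278.49243878]
6 [280.91798915 278.42630768]
25 [264.39623168 278.24523198]Traceback (most recent call last):
  File "<stdin>", line 5, in <module>
  File "h.py", line 15, in blobs
    for d in silhouettes(label,cam):
             ~~~~~~~~~~~^^^^^^^^^^^
ValueError: it knows: blank_cap, dip_cup, disk1_mid, disk2_mid, disk3_mid, handle, handle_grip, handle_pivot, jar1_mouth, jar2_mouth, jar3_mouth, pepper_tin, ring1_mid, ring2_mid, ring3_mid, sauce_bottle, tape_ro
```

```bash

python3 - <<'E'
from h import *
im=snapshot("wrist")
for l,z in (("disk1_mid",9.5),("disk2_mid",9.5),("disk3_mid",9.5),("ring1_mid",13),("ring2_mid",13),("ring3_mid",13)):
    for b in blobs(im,"wrist",l,z): print(l,*b)
g=cv2.cvtColor(im,cv2.COLOR_RGB2GRAY)
m=(g<110).astype(np.uint8)
n,lab,st,ce=cv2.connectedComponentsWithStats(m)
for i in range(1,n):
    if 150<st[i][4]<1500: print("hole",st[i],ce[i][::-1].round(1),onz("wrist",ce[i][::-1],22))
E
```

```text
disk2_mid 0.87 [184.1 234.2] [32.5 33. ] [ 484.5 -200.4    9.5]
disk3_mid 0.98 [ 74.4 313.3] [34.5 38. ] [579.8 -72.6   9.5]
ring1_mid 0.87 [168.6 326.8] [54.6 54.9] [ 598.8 -180.6   13. ]
ring1_mid 0.62 [182.6 473.1] [68.  77.2] [ 779.9 -198.1   13. ]
ring1_mid 0.19 [348.3 247.5] [ 5.3 25.4] [ 496.2 -433.5   13. ]
ring2_mid 0.8 [ 81.5 218.1] [59.1 64.3] [470.4 -80.5  13. ]
ring3_mid 0.78 [262.1 322.5] [51.3 52. ] [ 597.5 -303.4   13. ]
ring3_mid 0.62 [183.7 234.1] [32.  33.1] [ 484.9 -199.3   13. ]
hole [204  67  28  31 680] [ 81.7 217.6] [471.2 -81.6  22. ]
hole [436 150  38  46 288] [171.3 445.7] [ 740.  -182.8   22. ]
hole [315 157  27  27 563] [170.  327.9] [ 598.8 -181.1   22. ]
hole [484 162  18  26 224] [175.2 493.9] [ 798.5 -187.6   22. ]
hole [547 190  13  42 420] [211.6 554.1] [ 880.  -232.9   22. ]
hole [464 194  33  14 177] [201.8 481.9] [ 789.  -220.4   22. ]
hole [312 254  25  23 446] [265.1 323.7] [ 597.9 -303.7   22. ]
```

Request:
play_rows(commands=[[-0.013, 0.03, -0.002, 0, 0, 0, 0.3], [-0.013, 0.03, -0.002, 0, 0, 0, 0.2], [-0.013, 0.03, -0.001, 0, 0, 0, 0.1], [-0.014, 0.03, -0.001, 0, 0, 0, 0], [0, 0.03, 0, 0, 0, 0, 0], [0, 0.03, 0, 0, 0, 0, 0], [0, 0, 0, 0, 0, 0, 0], [0, 0, 0, 0, 0, 0, 0]])

```text
time_s: 7.1
tool_pos: [485.2, -201.0, 118.9]
ee_rot: [[1.0, -0.001, 0.0], [-0.0, 0.0, 1.0], [-0.001, -1.0, 0.0]]
ft_force: [-0.1, -0.1, 0.9]
gripper_width: 0.502
```

```bash

python3 - <<'E'
from h import *
s=state(); print(s["tool_pos"],s["joints"].round(1))
im=snapshot("wrist"); cv2.imwrite("pics/c_wrist.png",im[:,:,::-1])
for b in blobs(im,"wrist","disk2_mid",9.5): print(*b)
for d in landmark_of("disk2_mid","wrist"): print(d,onz("wrist",d["centre"],12.5))
E
```

```text
[ 485.20340169 -201.03854976  118.85675685] [  1.8  33.2  21.1 124.8 -26.5  26.3  43.8]
0.68 [218.5 276.9] [52.5 53.6] [ 485.5 -201.     9.5]
{'centre': [221.6, 277.5], 'conf': 0.95} [ 486.1 -202.4   12.5]
```

View pics/c_wrist.png

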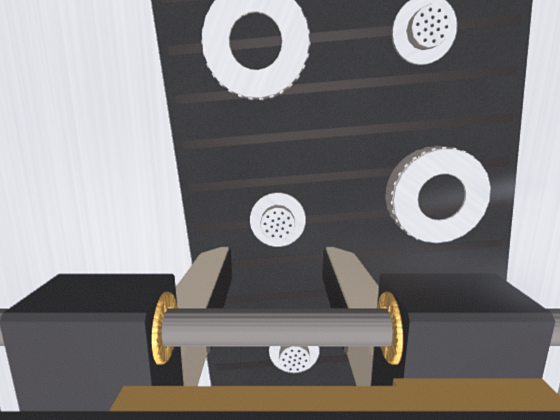

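Request:
play_rows(commands=[[0, 0.02, 0, 0, 0, 0, 0], [0, 0.02, 0, 0, 0, 0, 0], [0, 0.02, 0, 0, 0, 0, 0], [0, 0.014, 0, 0, 0, 0, 0], [0, 0.007, 0, 0, 0, 0, 0], [0, 0, 0, 0, 0, 0, -0.4], [0, 0, 0, 0, 0, 0, -1], [0, 0, 0, 0, 0, 0, -1], [0, 0, 0, 0, 0, 0, -1], [0, 0, 0, 0, 0, 0, -1], [0, 0, 0, 0, 0, 0, -1], [0, 0, 0, 0, 0, 0, -1]], newtons=10)

```text
time_s: 8.45
tool_pos: [485.8, -200.8, 38.4]
ee_rot: [[1.0, 0.001, -0.0], [0.0, -0.0, 1.0], [0.001, -1.0, -0.0]]
ft_force: [-0.1, 0.1, 7.1]
gripper_width: 0.262
```

```bash

python3 - <<'E'
from h import *
s=state(); print(s["time_s"],s["tool_pos"],s["gripper_width"]*93,s["ft_force"])
im=snapshot("wrist"); cv2.imwrite("pics/d_wrist.png",im[:,:,::-1])
E
```

```text
8.45 [ 485.77252429 -200.83409327   38.43599049] 24.406960109960334 [-0.09287781  0.12115597  7.079353  ]
```

View pics/d_wrist.png

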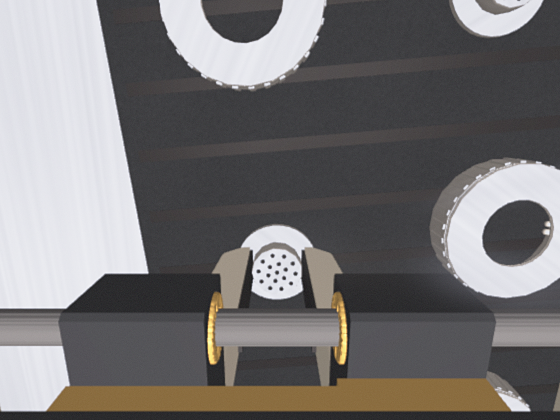

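Request:
play_rows(commands=[[0, -0.03, 0, 0, 0, 0, -1], [0, -0.04, 0, 0, 0, 0, -1], [0, -0.04, 0.01, 0, 0, 0, -1], [0.01, -0.03, 0.03, 0, 0, 0, -1], [0.01, -0.02, 0.04, 0, 0, 0, -1], [0.01, -0.02, 0.04, 0, 0, 0, -1], [0.01, -0.02, 0.04, 0, 0, 0, -1], [0.01, 0, 0.04, 0, 0, 0, -1], [0.008, 0, 0.04, 0, 0, 0, -1], [0, 0, 0.04, 0, 0, 0, -1], [0, 0, 0, 0, 0, 0, -1], [0, 0, 0, 0, 0, 0, -1]])

```text
time_s: 9.7
tool_pos: [542.8, 80.2, 237.6]
ee_rot: [[1.0, -0.0, -0.003], [0.003, -0.0, 1.0], [-0.0, -1.0, -0.0]]
ft_force: [0.4, 0.2, -0.5]
gripper_width: 0.26
```

```bash

python3 - <<'E'
from h import *
s=state(); print(s["time_s"],s["tool_pos"],s["gripper_width"]*93,s["ft_force"],s["joints"].round(1))
im=snapshot("wrist"); cv2.imwrite("pics/e_wrist.png",im[:,:,::-1])
for l in ("jar1_mouth","jar2_mouth","jar3_mouth"):
  for d in landmark_of(l,"wrist"): print(l,d,onz("wrist",d["centre"],119))
E
```

```text
9.7 [542.83859101  80.17715528 237.61435161] 24.134929699212723 [ 0.3941888   0.18528732 -0.46221177] [-37.7  25.5  33.1 116.6 -20.1  43.4   7.9]
jar1_mouth {'centre': [150.5, 141.4], 'conf': 0.98} [443. 128. 119.]
jar2_mouth {'centre': [127.8, 274.0], 'conf': 0.98} [540.5 143.7 119. ]
jar3_mouth {'centre': [104.0, 414.8], 'conf': 0.94} [640.7 159.7 119. ]
```

View pics/e_wrist.png

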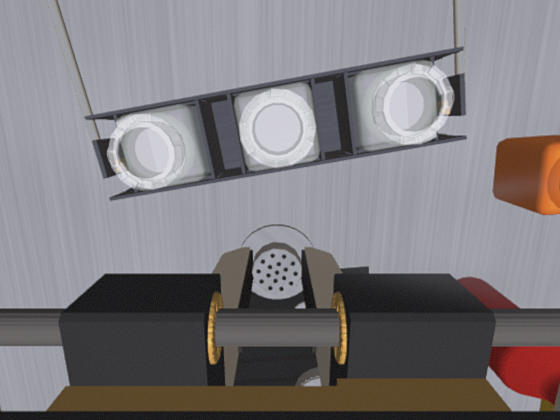

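```bash

python3 - <<'E'
from h import *
im=snapshot("wrist"); c=im[215:310,210:345]; cv2.imwrite("pics/f.png",cv2.resize(c,None,fx=5,fy=5,interpolation=cv2.INTER_CUBIC)[:,:,::-1])
for y in (16.4,25.9,27.4): print(y,proj("wrist",tcp([0,y,0])),proj("wrist",tcp([0,y,5])))
for l in ("disk2_mid",):
  for d in landmark_of(l,"wrist"): print(l,d)
  for b in blobs(im,"wrist",l,0): print(*b)
E
```

```text
16.4 [271.41045923 278.35860507] [261.85499322 278.35917172]
25.9 [263.67647985 278.27159329] [254.55797747 278.27150594]
27.4 [262.52710311 278.25866214] [253.47402197 278.25848338]
disk2_mid {'centre': [267.3, 277.2], 'conf': 0.61}
0.95 [259.3 276.1] [62.3 78. ] [541.6  -6.7   0. ]
```

View pics/f.png

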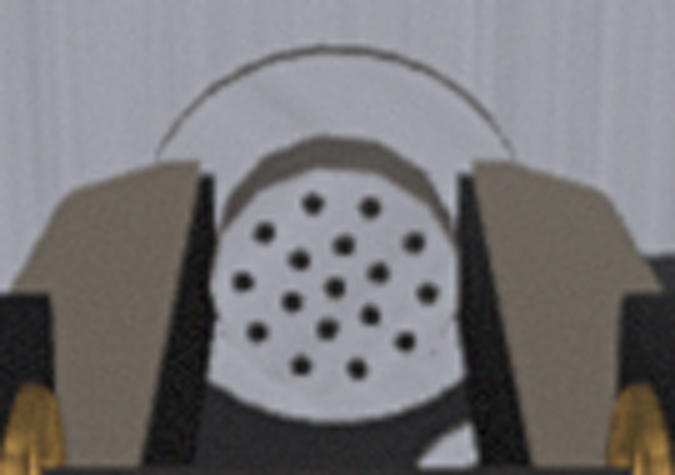

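Request:
play_rows(commands=[[-0.002, 0, 0.03, 0, 0, 0, -1], [0, 0.01, 0.023, 0, 0, 0, -1], [0, 0.02, 0.01, 0, 0, 0, -1], [0, 0.02, 0.0006, 0, 0, 0, -1], [0, 0.022, 0, 0, 0, 0, -1], [0, 0, 0, 0, 0, 0, -1], [0, 0, 0, 0, 0, 0, -1], [0, 0, 0, 0, 0, 0, -1]])

```text
time_s: 10.85
tool_pos: [541.7, 142.9, 166.3]
ee_rot: [[1.0, 0.001, 0.0], [-0.0, 0.0, 1.0], [0.001, -1.0, 0.0]]
ft_force: [-0.1, 0.5, -0.4]
gripper_width: 0.263
```

```bash

python3 - <<'E'
from h import *
s=state(); print(s["time_s"],s["tool_pos"],s["gripper_width"]*93,s["ft_force"],s["joints"].round(1))
for n in ("wrist","scene","side"):
  im=snapshot(n)
  if n=="wrist": cv2.imwrite("pics/g_wrist.png",im[:,:,::-1])
  else:
    r,c=proj(n,tcp([0,40,0])).astype(int); cv2.imwrite(f"pics/g_{n}.png",cv2.resize(im[r-60:r+60,c-80:c+80],None,fx=5,fy=5,interpolation=cv2.INTER_CUBIC)[:,:,::-1])
for l in ("jar1_mouth","jar2_mouth","jar3_mouth"):
  for d in landmark_of(l,"wrist"): print(l,d,onz("wrist",d["centre"],119))
E
```

```text
10.85 [541.70264012 142.91780494 166.32272163] 24.43134799000656 [-0.09844595  0.45625612 -0.44390964] [-40.   31.7  28.5 118.8 -25.6  35.4   6.1]
jar1_mouth {'centre': [270.4, 110.6], 'conf': 0.81} [444.1 129.8 119. ]
jar3_mouth {'centre': [217.7, 453.2], 'conf': 0.6} [639.3 161.5 119. ]
```

View pics/g_wrist.png

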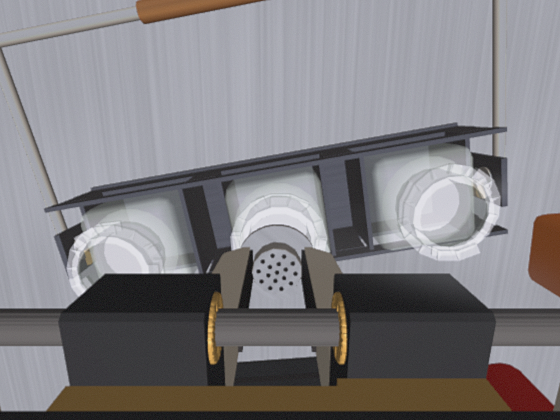

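View pics/g_side.png

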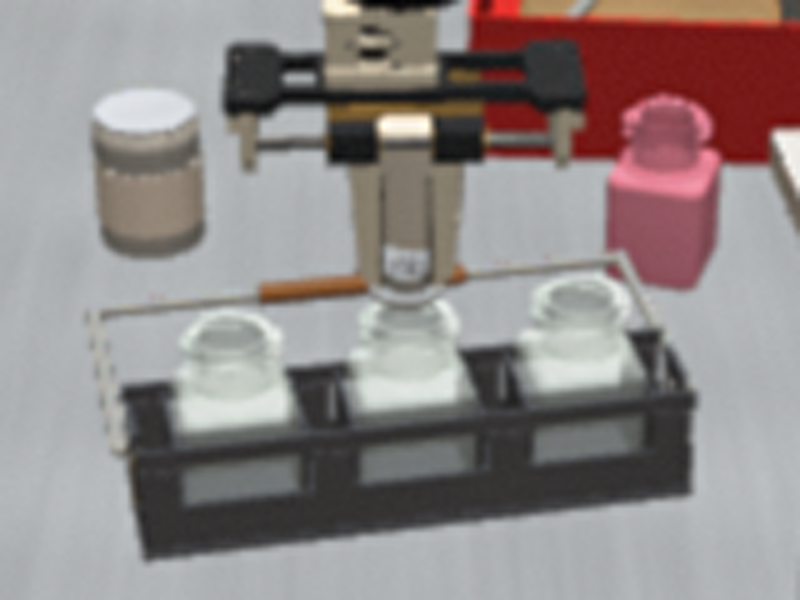

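View pics/g_scene.png

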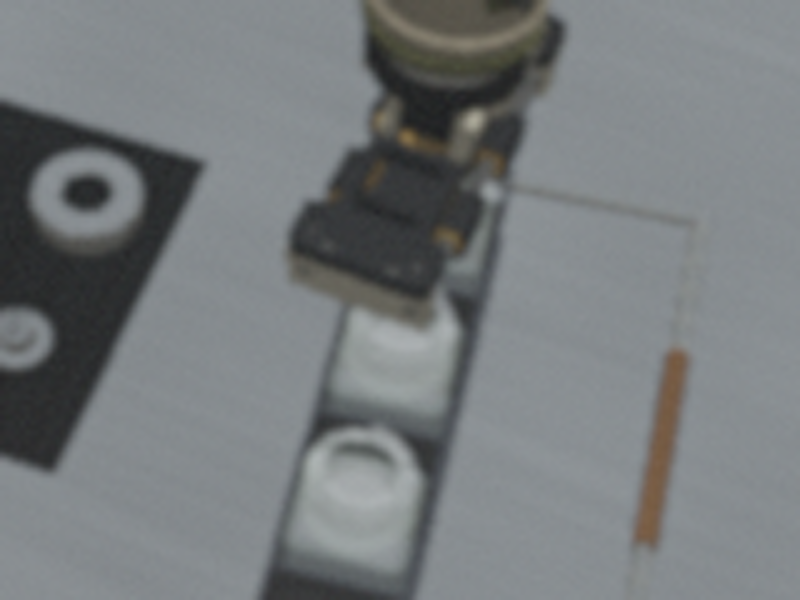

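Request:
play_rows(commands=[[-0.0005, 0.004, 0.0015, 0, 0, 0, -1], [0, 0.004, 0, 0, 0, 0, -1], [0, 0.003, 0, 0, 0, 0, -1], [0, 0.002, 0, 0, 0, 0, -1], [0, 0.001, 0, 0, 0, 0, -1], [0, 0, 0, 0, 0, 0, -1]])

```text
time_s: 11.75
tool_pos: [540.9, 144.4, 151.5]
ee_rot: [[1.0, 0.0, -0.0], [0.0, -0.0, 1.0], [0.0, -1.0, -0.0]]
ft_force: [1.4, -0.2, -0.7]
gripper_width: 0.264
```

```bash
cat > st.py <<'E'
from h import *
s=state(); print(s["time_s"],s["tool_pos"].round(1),(s["gripper_width"]*93).round(2),"F",s["ft_force"].round(1),"M",s["torque"].round(2),s["joints"].round(1))
E
python3 st.py
```

```text
Traceback (most recent call last):
  File "st.py", line 2, in <module>
    s=state(); print(s["time_s"],s["tool_pos"].round(1),(s["gripper_width"]*93).round(2),"F",s["ft_force"].round(1),"M",s["torque"].round(2),s["joints"].round(1))
                                                        ^^^^^^^^^^^^^^^^^^^^^^^^^^^^^
AttributeError: 'float' object has no attribute 'round'
```

Request:
play_rows(commands=[[0, 0.001, 0, 0, 0, 0, -1], [0, 0.001, 0, 0, 0, 0, -1], [0, 0.0005, 0, 0, 0, 0, -1], [0, 0, 0, 0, 0, 0, -1], [0, 0, 0, 0, 0, 0, -1]])

```text
time_s: 12.25
tool_pos: [541.3, 144.5, 149.5]
ee_rot: [[1.0, 0.001, -0.0], [0.0, 0.0, 1.0], [0.001, -1.0, 0.0]]
ft_force: [2.4, 0.4, 4.6]
gripper_width: 0.265
```

```bash
cat > st.py <<'E'
from h import *
s=state(); print(s["time_s"],s["tool_pos"].round(1),round(s["gripper_width"]*93,2),"F",s["ft_force"].round(1),"M",s["torque"].round(2),s["joints"].round(1))
E
python3 st.py
```

```text
12.25 [541.3 144.5 149.5] 24.61 F [2.4 0.4 4.6] M [ 0.1  -0.47  0.01] [-39.1  33.   27.1 119.5 -26.8  33.4   7. ]
```

Request:
play_rows(commands=[[0, 0, 0, 0, 0, 0, -0.2], [0, 0, 0, 0, 0, 0, 0], [0, 0, 0, 0, 0, 0, 0], [0, -0.01, 0, 0, 0, 0, 0], [0, -0.03, 0, 0, 0, 0, 0], [0, -0.03, -0.02, 0, 0, 0, 0], [0, -0.02, -0.03, 0, 0, 0, 0], [0, 0, 0, 0, 0, 0, 0], [0, 0, 0, 0, 0, 0, 0]])

```text
time_s: 13.15
tool_pos: [540.7, 94.1, 240.0]
ee_rot: [[1.0, 0.001, 0.001], [-0.001, 0.001, 1.0], [0.001, -1.0, 0.001]]
ft_force: [-0.1, -0.0, -0.2]
gripper_width: 0.499
```

```bash
python3 st.py; python3 - <<'E'
from h import *
im=snapshot("wrist"); cv2.imwrite("pics/h_wrist.png",im[:,:,::-1])
for b,z in (("disk%d_mid",123.5),("ring%d_mid",13)):
  for i in (1,2,3):
    l=b%i
    for d in landmark_of(l,"wrist"):
        if d["conf"]>.1: print(l,round(d["conf"],2),np.round(d["centre"]),onz("wrist",d["centre"],z))
E
```

```text
13.15 [540.7  94.1 240. ] 46.39 F [-0.1 -0.  -0.2] M [-0.02  0.09  0.03] [-39.4  25.4  33.4 116.6 -20.1  43.6   6.2]
disk2_mid 0.71 [152. 278.] [540.1 144.  123.5]
ring2_mid 0.63 [335. 222.] [473.9 -82.1  13. ]
```

View pics/h_wrist.png

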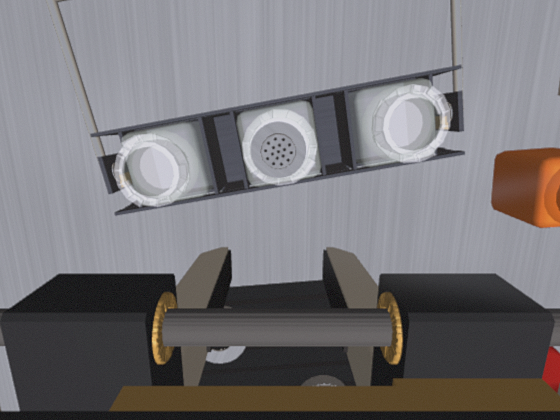

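Request:
play_rows(commands=[[0.008, 0, -0.04, 0, 0, 0, 0], [0.008, 0, -0.04, 0, 0, 0, 0], [0.008, 0.01, -0.04, 0, 0, 0, 0], [0.008, 0.03, -0.04, 0, 0, 0, 0], [0.007, 0.04, -0.007, 0, 0, 0, 0], [0, 0.04, 0, 0, 0, 0, 0], [0, 0, 0, 0, 0, 0, 0], [0, 0, 0, 0, 0, 0, 0]])

```text
time_s: 14.3
tool_pos: [579.3, -72.1, 119.5]
ee_rot: [[1.0, -0.002, -0.0], [0.0, -0.0, 1.0], [-0.002, -1.0, -0.0]]
ft_force: [0.3, -0.8, -0.1]
gripper_width: 0.501
```

```bash
cat > look.py <<'E'
import sys
from h import *
exec(open("st.py").read())
name,cls,zs,zm=sys.argv[1],sys.argv[2],float(sys.argv[3]),float(sys.argv[4])
im=snapshot("wrist"); cv2.imwrite(f"pics/{name}.png",im[:,:,::-1])
for b in blobs(im,"wrist",cls,zs): print(*b)
for d in landmark_of(cls,"wrist"): print(round(d["conf"],2),d["centre"],onz("wrist",d["centre"],zm))
E
python3 look.py i disk3_mid 9.5 12.5
```

```text
14.3 [579.3 -72.1 119.5] 46.61 F [ 0.3 -0.8 -0.1] M [-0.1   0.02  0.01] [-14.8  36.6  24.7 117.3 -28.1  31.9  29.8]
0.94 [219.8 278.2] [54.1 55. ] [581.  -73.1   9.5]
0.68 [222.6, 278.3] [581.3 -74.3  12.5]
```

View pics/i.png

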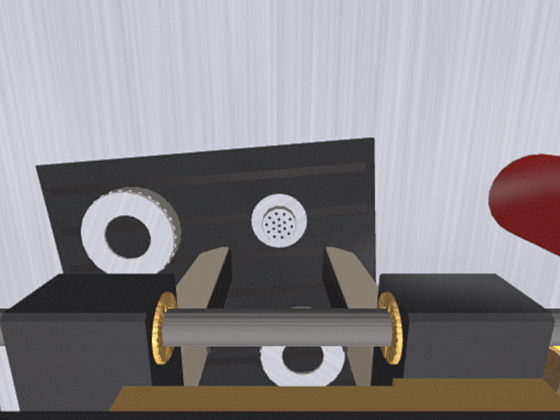

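Request:
play_rows(commands=[[0.001, 0.02, -0.0012, 0, 0, 0, 0], [0, 0.02, 0, 0, 0, 0, 0], [0, 0.02, 0, 0, 0, 0, 0], [0, 0.014, 0, 0, 0, 0, 0], [0, 0.007, 0, 0, 0, 0, 0], [0, 0, 0, 0, 0, 0, -0.4], [0, 0, 0, 0, 0, 0, -1], [0, 0, 0, 0, 0, 0, -1], [0, 0, 0, 0, 0, 0, -1], [0, 0, 0, 0, 0, 0, -1], [0, 0, 0, 0, 0, 0, -1], [0, 0, 0, 0, 0, 0, -1]], newtons=10)

```text
time_s: 15.65
tool_pos: [581.1, -73.3, 39.2]
ee_rot: [[1.0, 0.001, -0.0], [0.0, 0.0, 1.0], [0.001, -1.0, 0.0]]
ft_force: [-0.8, 0.3, 7.0]
gripper_width: 0.263
```

```bash
python3 st.py; python3 - <<'E'
from h import *
im=snapshot("wrist"); c=im[215:310,210:345]; cv2.imwrite("pics/j.png",cv2.resize(c,None,fx=5,fy=5,interpolation=cv2.INTER_CUBIC)[:,:,::-1])
E
```

```text
15.65 [581.1 -73.3  39.2] 24.42 F [-0.8  0.3  7. ] M [0.01 0.22 0.04] [-10.1  43.1  17.8 118.9 -32.9  22.7  33.9]
```

View pics/j.png

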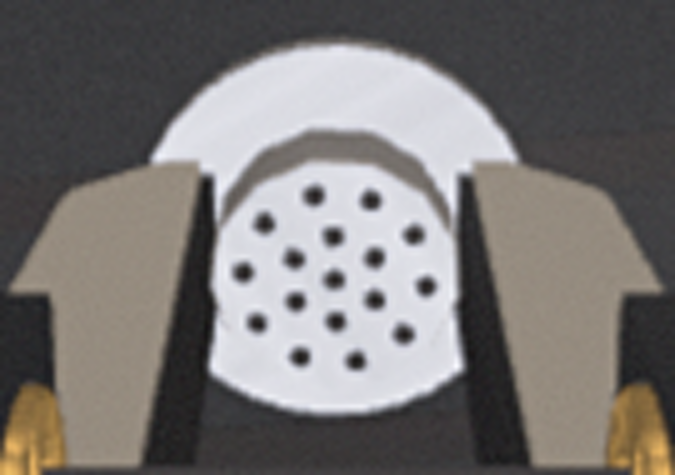

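Request:
play_rows(commands=[[0, -0.02, 0, 0, 0, 0, -1], [0, -0.04, 0, 0, 0, 0, -1], [0, -0.04, 0.01, 0, 0, 0, -1], [0.01, -0.03, 0.03, 0, 0, 0, -1], [0.01, -0.02, 0.04, 0, 0, 0, -1], [0.01, 0, 0.04, 0, 0, 0, -1], [0.01, 0, 0.04, 0, 0, 0, -1], [0.01, 0, 0.04, 0, 0, 0, -1], [0.009, 0, 0.0335, 0, 0, 0, -1], [0, 0.012, 0, 0, 0, 0, -1], [0, 0.012, 0, 0, 0, 0, -1], [0, 0, 0, 0, 0, 0, -1]])

```text
time_s: 16.9
tool_pos: [638.2, 158.8, 162.7]
ee_rot: [[1.0, -0.003, 0.001], [-0.001, -0.002, 1.0], [-0.003, -1.0, -0.002]]
ft_force: [-0.2, -0.8, -0.7]
gripper_width: 0.264
```

```bash
python3 st.py; python3 look.py k jar2_mouth 119 119
```

```text
16.9 [638.2 158.8 162.7] 24.54 F [-0.2 -0.8 -0.7] M [-0.11  0.06  0.07] [-38.1  38.3  30.5 106.1 -27.2  43.3   7.3]
16.9 [638.2 158.8 162.7] 24.54 F [-0.2 -0.8 -0.7] M [-0.11  0.06  0.07] [-38.1  38.3  30.5 106.1 -27.2  43.3   7.3]
0.81 [267.8 496.6] [ 70.6 145. ] [764.8 147.1 119. ]
0.71 [243.9 133.2] [ 97.3 140.3] [557.5 162.3 119. ]
0.95 [330.8, 550.6] [804.8 105.7 119. ]
```

View pics/k.png

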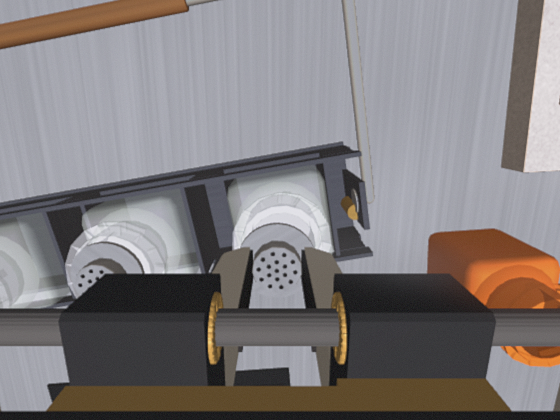

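Request:
play_rows(commands=[[0, 0.001, 0, 0, 0, 0, -1], [0, 0, 0, 0, 0, 0, -1]])

```text
time_s: 17.25
tool_pos: [639.8, 159.6, 163.9]
ee_rot: [[1.0, 0.0, 0.001], [-0.001, 0.0, 1.0], [0.0, -1.0, 0.0]]
ft_force: [-0.1, 0.8, 0.0]
gripper_width: 0.261
```

Settled. Add 0.5 mm y and lower to 152, then check.

Request:
play_rows(commands=[[0, 0.004, 0.0005, 0, 0, 0, -1], [0, 0.004, 0, 0, 0, 0, -1], [0, 0.003, 0, 0, 0, 0, -1], [0, 0.001, 0, 0, 0, 0, -1], [0, 0, 0, 0, 0, 0, -1], [0, 0, 0, 0, 0, 0, -1]])

```text
time_s: 17.85
tool_pos: [639.7, 160.8, 151.5]
ee_rot: [[1.0, 0.0, -0.0], [0.0, -0.0, 1.0], [0.0, -1.0, -0.0]]
ft_force: [1.5, 0.2, -1.2]
gripper_width: 0.263
```

Request:
play_rows(commands=[[0, 0.001, 0, 0, 0, 0, -1], [0, 0.001, 0, 0, 0, 0, -1], [0, 0, 0, 0, 0, 0, -1], [0, 0, 0, 0, 0, 0, -1]])

```text
time_s: 18.25
tool_pos: [639.9, 160.9, 150.3]
ee_rot: [[1.0, 0.001, -0.0], [0.0, 0.001, 1.0], [0.001, -1.0, 0.001]]
ft_force: [-0.3, 0.6, 5.8]
gripper_width: 0.261
```

Request:
play_rows(commands=[[0, 0, 0, 0, 0, 0, -0.2], [0, 0, 0, 0, 0, 0, 0], [0, 0, 0, 0, 0, 0, 0], [0, -0.01, 0, 0, 0, 0, 0], [0, -0.03, 0, 0, 0, 0, 0], [0, -0.03, -0.02, 0, 0, 0, 0], [0, -0.02, -0.04, 0, 0, 0, 0], [0, 0, 0, 0, 0, 0, 0]])

```text
time_s: 19.05
tool_pos: [641.0, 94.1, 243.9]
ee_rot: [[1.0, 0.006, 0.007], [-0.007, -0.002, 1.0], [0.006, -1.0, -0.002]]
ft_force: [-0.2, 0.3, -0.6]
gripper_width: 0.498
```

```bash
python3 look.py l disk3_mid 119 123.5
```

```text
19.05 [641.   94.1 243.9] 46.3 F [-0.2  0.3 -0.6] M [-0.1   0.06 -0.01] [-35.5  32.3  34.4 104.  -22.9  50.4   9.1]
0.77 [125.  273.3] [55.  56.2] [637.1 167.4 119. ]
0.95 [126.2, 272.8] [636.1 168.1 123.5]
```

Request:
play_rows(commands=[[-0.014, 0, -0.041, 0, 0, 0, 0], [-0.014, 0, -0.041, 0, 0, 0, 0], [-0.014, 0, -0.041, 0, 0, 0, 0], [-0.014, 0, -0.041, 0, 0, 0, 0], [-0.014, 0, -0.041, 0, 0, 0, 0], [-0.014, 0, -0.041, 0, 0, 0, 0], [-0.014, 0.01, -0.041, 0, 0, 0, 0], [-0.014, 0.02, -0.041, 0, 0, 0, 0], [-0.014, 0.03, -0.041, 0, 0, 0, 0], [-0.016, 0.03, -0.039, 0, 0, 0, 0], [0, 0.03, 0, 0, 0, 0, 0], [0, 0, 0, 0, 0, 0, 0]])

```text
time_s: 20.4
tool_pos: [497.1, -302.9, 118.4]
ee_rot: [[1.0, -0.006, 0.001], [-0.001, 0.003, 1.0], [-0.006, -1.0, 0.003]]
ft_force: [-0.7, 0.7, 0.1]
gripper_width: 0.502
```

```bash
python3 look.py m disk1_mid 9.5 12.5
```

```text
20.4 [ 497.1 -302.9  118.4] 46.69 F [-0.7  0.7  0.1] M [-0.07  0.07 -0.02] [  9.4  36.7  24.8 117.4 -28.2  32.1  54.1]
0.75 [231.9 279.9] [53.3 55. ] [ 500.8 -313.3    9.5]
0.52 [ 43.1 437.5] [ 97.6 122.3] [ 605.  -181.8    9.5]
0.58 [233.1, 278.6] [ 500.6 -313.8   12.5]
```

View pics/l.png

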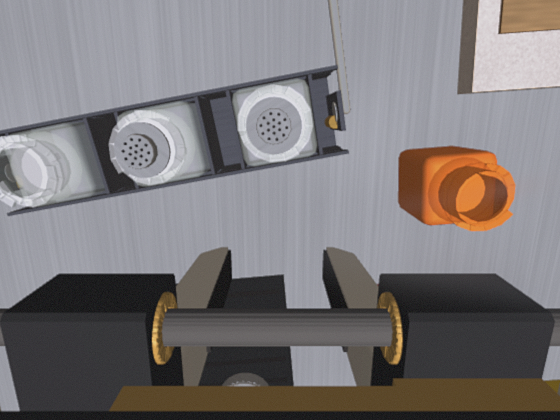

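View pics/m.png

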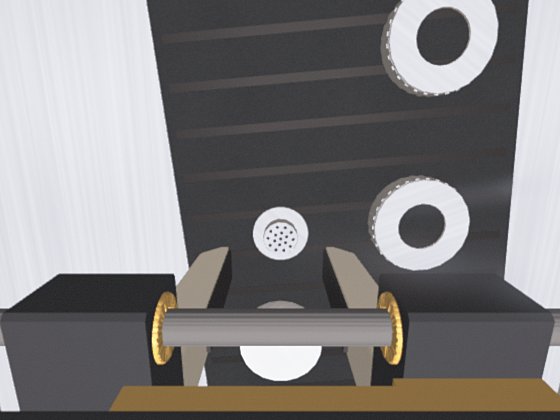

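Request:
play_rows(commands=[[0.002, 0, -0.004, 0, 0, 0, 0], [0, 0, 0, 0, 0, 0, 0], [0, 0, 0, 0, 0, 0, 0]])

```text
time_s: 20.85
tool_pos: [501.7, -307.6, 123.0]
ee_rot: [[1.0, 0.001, -0.001], [0.001, -0.001, 1.0], [0.001, -1.0, -0.001]]
ft_force: [0.6, -0.5, -0.6]
gripper_width: 0.499
```

```bash
python3 look.py n disk1_mid 9.5 12.5
```

```text
20.85 [ 501.7 -307.6  123. ] 46.39 F [ 0.6 -0.5 -0.6] M [-0.05  0.07  0.04] [  9.4  36.5  25.  116.8 -28.   32.5  54.2]
0.74 [224.  272.7] [51.8 53.4] [ 497.6 -312.5    9.5]
0.61 [222.8, 271.6] [ 496.6 -310.6   12.5]
```

Request:
play_rows(commands=[[-0.0035, 0.04, -0.0042, 0, 0, 0, 0], [0, 0, 0, 0, 0, 0, 0], [0, 0, 0, 0, 0, 0, 0]])

```text
time_s: 21.3
tool_pos: [496.8, -312.1, 82.0]
ee_rot: [[1.0, -0.002, 0.001], [-0.001, 0.001, 1.0], [-0.002, -1.0, 0.001]]
ft_force: [0.5, 0.6, 1.0]
gripper_width: 0.503
```

```bash
python3 look.py o disk1_mid 9.5 12.5
```

```text
21.3 [ 496.8 -312.1   82. ] 46.81 F [0.5 0.6 1. ] M [-0.04  0.02 -0.03] [ 12.2  39.7  21.8 117.9 -30.5  27.9  56.8]
0.58 [236.  279.9] [60.5 62.9] [ 499.1 -313.5    9.5]
0.68 [237.8, 280.5] [ 499.7 -313.8   12.5]
```

View pics/o.png

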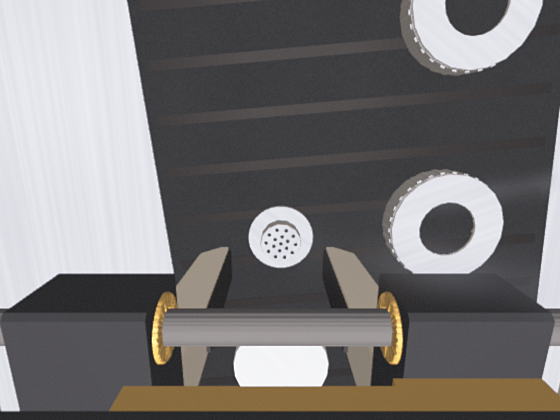

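Request:
play_rows(commands=[[0.0015, 0.02, -0.0008, 0, 0, 0, 0], [0, 0.015, 0, 0, 0, 0, 0], [0, 0.008, 0, 0, 0, 0, 0], [0, 0, 0, 0, 0, 0, 0], [0, 0, 0, 0, 0, 0, -0.4], [0, 0, 0, 0, 0, 0, -1], [0, 0, 0, 0, 0, 0, -1], [0, 0, 0, 0, 0, 0, -1], [0, 0, 0, 0, 0, 0, -1], [0, 0, 0, 0, 0, 0, -1], [0, 0, 0, 0, 0, 0, -1]], newtons=10)

```text
time_s: 22.55
tool_pos: [499.2, -313.0, 39.5]
ee_rot: [[1.0, 0.001, -0.0], [0.0, -0.0, 1.0], [0.001, -1.0, -0.0]]
ft_force: [-0.3, 0.8, 5.4]
gripper_width: 0.266
```

```bash
python3 st.py; python3 - <<'E'
from h import *
im=snapshot("wrist"); c=im[215:310,210:345]; cv2.imwrite("pics/p.png",cv2.resize(c,None,fx=5,fy=5,interpolation=cv2.INTER_CUBIC)[:,:,::-1])
E
```

```text
22.55 [ 499.2 -313.    39.5] 24.78 F [-0.3  0.8  5.4] M [ 0.06  0.11 -0.03] [ 14.7  43.2  18.1 118.4 -32.9  23.1  58.8]
```

View pics/p.png

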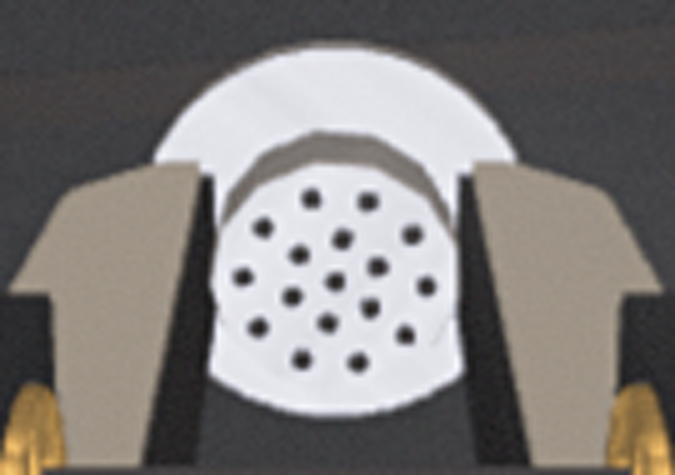

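Request:
play_rows(commands=[[0, -0.02, 0, 0, 0, 0, -1], [0, -0.04, 0, 0, 0, 0, -1], [0, -0.04, 0.01, 0, 0, 0, -1], [0, -0.03, 0.03, 0, 0, 0, -1], [-0.005, -0.02, 0.04, 0, 0, 0, -1], [-0.007, 0, 0.045, 0, 0, 0, -1], [-0.007, 0, 0.045, 0, 0, 0, -1], [-0.007, 0, 0.045, 0, 0, 0, -1], [-0.007, 0, 0.045, 0, 0, 0, -1], [-0.007, 0, 0.045, 0, 0, 0, -1], [-0.007, 0, 0.045, 0, 0, 0, -1], [-0.007, 0, 0.045, 0, 0, 0, -1]])

```text
time_s: 23.8
tool_pos: [444.2, 83.8, 189.1]
ee_rot: [[1.0, 0.0, -0.0], [0.0, 0.0, 1.0], [0.0, -1.0, 0.0]]
ft_force: [0.6, 0.7, 0.4]
gripper_width: 0.264
```

Request:
play_rows(commands=[[-0.002, 0, 0.03, 0, 0, 0, -1], [0, 0, 0.0165, 0, 0, 0, -1], [0, 0.012, 0, 0, 0, 0, -1], [0, 0.012, 0, 0, 0, 0, -1], [0, 0, 0, 0, 0, 0, -1], [0, 0, 0, 0, 0, 0, -1], [0, 0, 0, 0, 0, 0, -1]])

```text
time_s: 24.5
tool_pos: [443.1, 127.5, 165.1]
ee_rot: [[1.0, -0.0, 0.002], [-0.002, -0.0, 1.0], [-0.0, -1.0, -0.0]]
ft_force: [0.0, -0.8, -0.4]
gripper_width: 0.267
```

Request:
play_rows(commands=[[0, 0.004, 0.001, 0, 0, 0, -1], [0, 0.004, 0, 0, 0, 0, -1], [0, 0.003, 0, 0, 0, 0, -1], [0, 0.002, 0, 0, 0, 0, -1], [0, 0, 0, 0, 0, 0, -1], [0, 0, 0, 0, 0, 0, -1]])

```text
time_s: 25.1
tool_pos: [443.0, 129.5, 152.0]
ee_rot: [[1.0, 0.0, -0.0], [0.0, -0.0, 1.0], [0.0, -1.0, -0.0]]
ft_force: [0.8, -1.0, -1.0]
gripper_width: 0.26
```

Request:
play_rows(commands=[[0, 0.001, 0, 0, 0, 0, -1], [0, 0.001, 0, 0, 0, 0, -1], [0, 0, 0, 0, 0, 0, -1], [0, 0, 0, 0, 0, 0, -1]])

```text
time_s: 25.5
tool_pos: [443.1, 129.4, 150.3]
ee_rot: [[1.0, 0.001, 0.0], [-0.0, 0.0, 1.0], [0.001, -1.0, 0.0]]
ft_force: [0.7, -1.6, 4.4]
gripper_width: 0.262
```

Request:
play_rows(commands=[[0, 0, 0, 0, 0, 0, -0.2], [0, 0, 0, 0, 0, 0, 0], [0, 0, 0, 0, 0, 0, 0], [0, -0.01, 0, 0, 0, 0, 0], [0, -0.03, 0, 0, 0, 0, 0], [0.01, -0.03, -0.02, 0, 0, 0, 0.3], [0.01, -0.02, -0.03, 0, 0, 0, 0.6], [0.01, 0, 0, 0, 0, 0, 1], [0, 0, 0, 0, 0, 0, 1], [0, 0, 0, 0, 0, 0, 1]])

```text
time_s: 26.5
tool_pos: [472.2, 80.3, 239.6]
ee_rot: [[1.0, -0.001, -0.001], [0.001, -0.0, 1.0], [-0.001, -1.0, -0.0]]
ft_force: [-0.0, -0.1, 1.2]
gripper_width: 0.88
```

```bash
python3 look.py q disk1_mid 119 123.5;
```

```text
26.5 [472.2  80.3 239.6] 81.86 F [-0.  -0.1  1.2] M [-0.08  0.14 -0.  ] [-45.9  21.6  40.  125.  -21.4  40.3   8.8]
0.76 [151.2 236.9] [54.6 56.3] [441.5 129.3 119. ]
0.82 [151.4, 235.6] [441.2 129.5 123.5]
```

View pics/q.png

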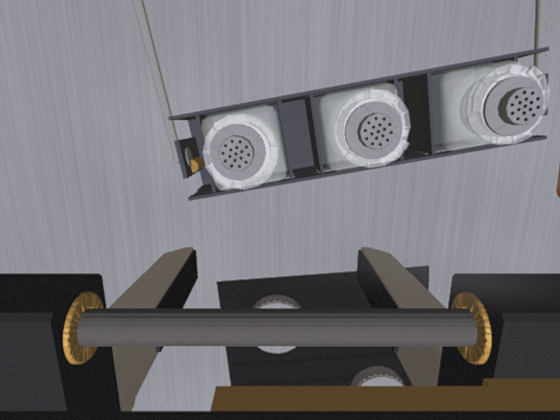

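Request:
play_rows(commands=[[0, 0, -0.04, 0, 0, 0, 1], [0, 0.01, -0.04, 0, 0, 0, 1], [0, 0.02, -0.04, 0, 0, 0, 1], [0, 0.03, -0.04, 0, 0, 0, 1], [0, 0.03, 0, 0, 0, 0, 1], [0, 0.03, 0, 0, 0, 0, 1], [0, 0, 0, 0, 0, 0, 1], [0, 0, 0, 0, 0, 0, 1], [0, 0, 0, 0, 0, 0, 1]])

```text
time_s: 27.55
tool_pos: [473.4, -80.2, 121.1]
ee_rot: [[1.0, 0.001, -0.001], [0.001, -0.0, 1.0], [0.001, -1.0, -0.0]]
ft_force: [-0.4, -0.2, 0.1]
gripper_width: 0.997
```

```bash
cat > hole.py <<'E'
import sys
from h import *
exec(open("st.py").read())
im=snapshot("wrist"); cv2.imwrite(f"pics/{sys.argv[1]}.png",im[:,:,::-1])
g=cv2.cvtColor(im,cv2.COLOR_RGB2GRAY)
m=(g<110).astype(np.uint8)
n,lab,st,ce=cv2.connectedComponentsWithStats(m)
for i in range(1,n):
    if 400<st[i][4]<5000 and 0.7<st[i][2]/st[i][3]<1.4: print("hole",st[i],ce[i][::-1].round(1),onz("wrist",ce[i][::-1],22))
for b in blobs(im,"wrist","ring1_mid",15): print(*b)
E
python3 hole.py r
```

```text
27.55 [473.4 -80.2 121.1] 92.74 F [-0.4 -0.2  0.1] M [-0.06  0.05  0.05] [-14.9  31.8  25.6 130.6 -34.2  23.9  39.2]
hole [ 252  204   46   43 1526] [225.2 274.4] [471.2 -81.7  22. ]
0.6 [361.9 407.1] [16.9 47. ] [ 580.6 -201.5   15. ]
```

View pics/r.png

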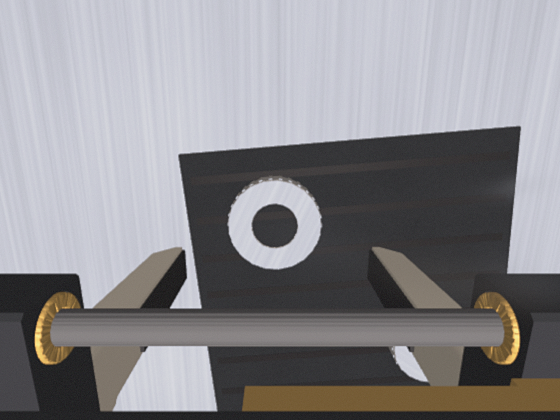

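Request:
play_rows(commands=[[-0.0022, 0.02, -0.0013, 0, 0, 0, 1], [0, 0.03, 0, 0, 0, 0, 1], [0, 0.025, 0, 0, 0, 0, 1], [0, 0.01, 0, 0, 0, 0, 1], [0, 0.006, 0, 0, 0, 0, 1], [0, 0, 0, 0, 0, 0, 0.6], [0, 0, 0, 0, 0, 0, 0], [0, 0, 0, 0, 0, 0, -1], [0, 0, 0, 0, 0, 0, -1], [0, 0, 0, 0, 0, 0, -1], [0, 0, 0, 0, 0, 0, -1]], newtons=40)

```text
time_s: 28.75
tool_pos: [471.2, -81.6, 29.6]
ee_rot: [[1.0, 0.001, -0.001], [0.001, -0.0, 1.0], [0.001, -1.0, -0.0]]
ft_force: [0.3, 0.5, 7.6]
gripper_width: 0.718
```

```bash
python3 hole.py s
```

```text
28.75 [471.2 -81.6  29.6] 66.8 F [0.3 0.5 7.6] M [-0.02  0.03  0.04] [ -4.1  40.4  10.4 132.8 -43.1   9.9  46.6]
```

View pics/s.png

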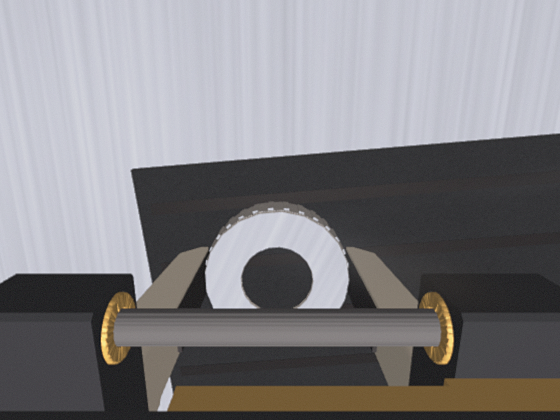

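Request:
play_rows(commands=[[0, -0.02, 0, 0, 0, 0, -1], [0, -0.04, 0, 0, 0, 0, -1], [0, -0.04, 0, 0, 0, 0, -1], [0, -0.04, 0.01, 0, 0, 0, -1], [-0.005, -0.01, 0.03, 0, 0, 0, -1], [-0.006, 0, 0.04, 0, 0, 0, -1], [-0.006, 0, 0.04, 0, 0, 0, -1], [-0.006, 0, 0.04, 0, 0, 0, -1], [-0.005, 0, 0.03, 0, 0, 0, -1], [0, 0, 0.0208, 0, 0, 0, -1], [0, 0, 0, 0, 0, 0, -1], [0, 0, 0, 0, 0, 0, -1]])

```text
time_s: 30.05
tool_pos: [442.4, 129.1, 179.0]
ee_rot: [[1.0, -0.0, -0.001], [0.001, -0.0, 1.0], [-0.0, -1.0, -0.0]]
ft_force: [0.8, 0.2, -1.5]
gripper_width: 0.717
```

```bash
python3 st.py
```

```text
30.05 [442.4 129.1 179. ] 66.7 F [ 0.8  0.2 -1.5] M [-0.09  0.09 -0.02] [-50.2  26.6  38.  130.6 -31.5  31.8  12.3]
```

Request:
play_rows(commands=[[0, 0, 0, 0, -8.5, 0, -1], [0, 0, 0, 0, -8.5, 0, -1], [0, 0, 0, 0, -8.5, 0, -1], [0, 0, 0, 0, -8.5, 0, -1], [0, 0, 0, 0, -8.5, 0, -1], [0, 0, 0, 0, -8.5, 0, -1], [0, 0, 0, 0, -8.5, 0, -1], [0, 0, 0, 0, -8.5, 0, -1], [0, 0, 0, 0, -8.5, 0, -1], [0, 0, 0, 0, -8.5, 0, -1], [0, 0, 0, 0, -8.5, 0, -1], [0, 0, 0, 0, -8.5, 0, -1]])

```text
time_s: 31.25
tool_pos: [442.7, 127.3, 179.2]
ee_rot: [[-0.212, 0.0, -0.977], [0.977, -0.0, -0.212], [-0.001, -1.0, -0.0]]
ft_force: [-0.2, 1.2, -1.7]
gripper_width: 0.717
```

Request:
play_rows(commands=[[0, 0, 0, 0, -8, 0, -1], [0, 0, 0, 0, -8, 0, -1], [0, 0, 0, 0, -7, 0, -1], [0, 0, 0, 0, 0, 0, -1], [0, 0, 0, 0, 0, 0, -1], [0, 0, 0, 0, 0, 0, -1]])

```text
time_s: 31.85
tool_pos: [442.7, 128.4, 179.1]
ee_rot: [[-0.571, 0.0, -0.821], [0.821, -0.0, -0.571], [-0.0, -1.0, 0.0]]
ft_force: [0.2, 0.7, -1.0]
gripper_width: 0.718
```

```bash
python3 st.py
```

```text
31.85 [442.7 128.4 179.1] 66.73 F [ 0.2  0.7 -1. ] M [ 0.09 -0.    0.01] [-2.340e+01  2.240e+01  2.000e-01  1.291e+02 -1.000e-01  2.850e+01
  1.017e+02]
```

Request:
play_rows(commands=[[0, 0, 0, 0, -8, 0, -1], [0, 0, 0, 0, -8, 0, -1], [0, 0, 0, 0, -8, 0, -1], [0, 0.008, 0, 0, 0, 0, -1], [0, 0, 0, 0, 0, 0, -1], [0, 0, 0, 0, 0, 0, -1], [0, 0, 0, 0, 0, 0, -1]])

```text
time_s: 32.55
tool_pos: [442.6, 129.1, 170.9]
ee_rot: [[-0.856, -0.0, -0.517], [0.517, -0.0, -0.856], [0.0, -1.0, 0.0]]
ft_force: [0.2, -0.6, -1.5]
gripper_width: 0.715
```

```bash
cat > toolshift.py <<'E'
import sys
from h import *
exec(open("st.py").read())
x,y=map(float,sys.argv[1:3]); s=state(); d=np.array([x,y,s["tool_pos"][2]])-s["tool_pos"]; print("tool shift mm",(s["ee_rot"].T@d).round(2))
E
python3 toolshift.py 443.1 129.2
```

```text
32.55 [442.6 129.1 170.9] 66.47 F [ 0.2 -0.6 -1.5] M [ 0.09  0.05 -0.01] [-18.3  23.3  -6.7 129.2   5.7  27.8 119.4]
tool shift mm [-0.41 -0.   -0.31]
```

Request:
play_rows(commands=[[-0.0004, 0.008, -0.0003, 0, 0, 0, -1], [0, 0.008, 0, 0, 0, 0, -1], [0, 0.006, 0, 0, 0, 0, -1], [0, 0.002, 0, 0, 0, 0, -1], [0, 0, 0, 0, 0, 0, -1], [0, 0, 0, 0, 0, 0, -1]])

```text
time_s: 33.15
tool_pos: [443.2, 129.2, 147.0]
ee_rot: [[-0.857, -0.0, -0.515], [0.515, -0.0, -0.857], [0.0, -1.0, 0.0]]
ft_force: [-0.2, -0.9, -1.5]
gripper_width: 0.722
```

Request:
play_rows(commands=[[0, 0.001, 0, 0, 0, 0, -1], [0, 0.001, 0, 0, 0, 0, -1], [0, 0.001, 0, 0, 0, 0, -1], [0, 0, 0, 0, 0, 0, -1]])

```text
time_s: 33.55
tool_pos: [443.2, 129.1, 144.0]
ee_rot: [[-0.857, 0.0, -0.515], [0.515, -0.0, -0.857], [-0.0, -1.0, -0.0]]
ft_force: [0.3, 0.1, -1.3]
gripper_width: 0.716
```

Request:
play_rows(commands=[[0, 0.001, 0, 0, 0, 0, -1], [0, 0.001, 0, 0, 0, 0, -1], [0, 0, 0, 0, 0, 0, -1]])

```text
time_s: 33.85
tool_pos: [443.2, 129.1, 141.9]
ee_rot: [[-0.857, -0.0, -0.515], [0.515, -0.0, -0.857], [-0.0, -1.0, 0.0]]
ft_force: [0.4, -0.8, -0.2]
gripper_width: 0.716
```

Request:
play_rows(commands=[[0, 0.001, 0, 0, 0, 0, -1], [0, 0.001, 0, 0, 0, 0, -1], [0, 0, 0, 0, 0, 0, -1]])

```text
time_s: 34.15
tool_pos: [443.2, 129.1, 139.9]
ee_rot: [[-0.857, -0.0, -0.515], [0.515, -0.0, -0.857], [-0.0, -1.0, 0.0]]
ft_force: [1.2, -0.3, -1.2]
gripper_width: 0.717
```

Request:
play_rows(commands=[[0, 0.001, 0, 0, 0, 0, -1], [0, 0.001, 0, 0, 0, 0, -1], [0, 0, 0, 0, 0, 0, -1]])

```text
time_s: 34.45
tool_pos: [443.5, 129.2, 138.7]
ee_rot: [[-0.857, 0.001, -0.515], [0.515, 0.0, -0.857], [-0.001, -1.0, -0.001]]
ft_force: [-1.4, -0.1, 12.3]
gripper_width: 0.716
```

Request:
play_rows(commands=[[0, 0.001, 0, 0, 0, 0, -1], [0, 0, 0, 0, 0, 0, -1]])

```text
time_s: 34.65
tool_pos: [443.7, 129.4, 138.3]
ee_rot: [[-0.857, 0.002, -0.515], [0.515, 0.001, -0.857], [-0.001, -1.0, -0.001]]
ft_force: [-3.3, -0.6, 19.6]
gripper_width: 0.718
```

Request:
play_rows(commands=[[0, 0, 0, 0, 8, 0, -1], [0, 0.0003, 0, 0, 8, 0, -1], [0, 0.0005, 0, 0, 8, 0, -1], [0, 0.0005, 0, 0, 8, 0, -1], [0, 0, 0, 0, 0, 0, -1]])

```text
time_s: 35.15
tool_pos: [444.6, 128.8, 136.7]
ee_rot: [[-0.449, 0.003, -0.894], [0.894, 0.0, -0.449], [-0.001, -1.0, -0.003]]
ft_force: [0.1, -2.9, 16.6]
gripper_width: 0.718
```

```bash
cat > yaw.py <<'E'
from h import *
exec(open("st.py").read())
R=s["ee_rot"]; print("yaw",np.degrees(np.arctan2(R[1,0],R[0,0])).round(2))
E
python3 yaw.py
```

```text
35.15 [444.6 128.8 136.7] 66.75 F [ 0.1 -2.9 16.6] M [-0.83 -0.04 -0.28] [-25.6  26.9   3.3 131.2  -3.8  21.8  97.5]
yaw 116.66
```

Request:
play_rows(commands=[[0, 0.0005, 0, 0, 8, 0, -1], [0, 0.0005, 0, 0, 8, 0, -1], [0, 0.0005, 0, 0, 8, 0, -1], [0, 0.0005, 0, 0, 8, 0, -1], [0, 0.0005, 0, 0, 8, 0, -1], [0, 0, 0, 0, 0, 0, -1]])

```text
time_s: 35.75
tool_pos: [444.4, 128.3, 134.1]
ee_rot: [[0.231, 0.003, -0.973], [0.973, -0.0, 0.231], [0.0, -1.0, -0.003]]
ft_force: [-0.6, -4.1, 16.0]
gripper_width: 0.719
```

```bash
python3 yaw.py
```

```text
35.75 [444.4 128.3 134.1] 66.89 F [-0.6 -4.1 16. ] M [-1.    0.22 -0.3 ] [-33.3  27.9  14.1 131.8 -17.6  21.8  72.3]
yaw 76.64
```

Request:
play_rows(commands=[[0, 0.0005, 0, 0, 8, 0, -1], [0, 0.0005, 0, 0, 8, 0, -1], [0, 0.0005, 0, 0, 8, 0, -1], [0, 0, 0, 0, 0, 0, -1]])

```text
time_s: 36.15
tool_pos: [444.2, 128.3, 132.5]
ee_rot: [[0.607, 0.002, -0.795], [0.795, -0.0, 0.607], [0.001, -1.0, -0.002]]
ft_force: [-1.2, -3.3, 15.2]
gripper_width: 0.714
```

```bash
python3 yaw.py
```

```text
36.15 [444.2 128.3 132.5] 66.44 F [-1.2 -3.3 15.2] M [-0.73  0.28 -0.29] [-37.7  28.8  20.5 132.2 -26.   22.5  57.3]
yaw 52.63
```

Request:
play_rows(commands=[[0, 0.0005, 0, 0, 8, 0, -1], [0, 0, 0, 0, 0, 0, -1]])

```text
time_s: 36.35
tool_pos: [444.7, 128.9, 132.1]
ee_rot: [[0.711, 0.003, -0.703], [0.703, 0.0, 0.711], [0.003, -1.0, -0.002]]
ft_force: [0.0, -0.6, 13.2]
gripper_width: 0.717
```

```bash
python3 yaw.py
```

```text
36.35 [444.7 128.9 132.1] 66.67 F [ 0.  -0.6 13.2] M [-0.13  0.01 -0.24] [-39.2  29.2  22.6 132.2 -28.8  22.9  52.3]
yaw 44.68
```

Request:
play_rows(commands=[[0, 0.0005, 0, 0, 8, 0, -1], [0, 0, 0, 0, 0, 0, -1]])

```text
time_s: 36.55
tool_pos: [444.5, 129.0, 131.6]
ee_rot: [[0.802, 0.003, -0.598], [0.598, 0.001, 0.802], [0.003, -1.0, -0.001]]
ft_force: [0.9, -2.3, 13.7]
gripper_width: 0.721
```

```bash
python3 yaw.py
```

```text
36.55 [444.5 129.  131.6] 67.03 F [ 0.9 -2.3 13.7] M [-0.59  0.06 -0.18] [-40.7  29.6  24.8 132.4 -31.5  23.3  47.3]
yaw 36.71
```

Request:
play_rows(commands=[[0, 0.0005, 0, 0, 8, 0, -1], [0, 0, 0, 0, 0, 0, -1]])

```text
time_s: 36.75
tool_pos: [444.6, 129.0, 131.5]
ee_rot: [[0.877, 0.003, -0.48], [0.48, 0.001, 0.877], [0.003, -1.0, -0.001]]
ft_force: [-0.8, -2.6, 22.3]
gripper_width: 0.718
```

```bash
python3 yaw.py
```

```text
36.75 [444.6 129.  131.5] 66.74 F [-0.8 -2.6 22.3] M [-0.64  0.36 -0.12] [-42.1  30.   27.  132.5 -34.2  23.9  42.2]
yaw 28.72
```

Request:
play_rows(commands=[[0, 0.0003, 0, 0, 8, 0, -1], [0, 0, 0, 0, 0, 0, -1]])

```text
time_s: 36.95
tool_pos: [444.7, 128.9, 131.4]
ee_rot: [[0.935, 0.004, -0.354], [0.354, 0.001, 0.935], [0.004, -1.0, -0.0]]
ft_force: [-1.9, -3.2, 26.8]
gripper_width: 0.716
```

```bash
python3 yaw.py
```

```text
36.95 [444.7 128.9 131.4] 66.62 F [-1.9 -3.2 26.8] M [-0.71  0.59 -0.14] [-43.6  30.5  29.3 132.5 -36.8  24.5  37.1]
yaw 20.72
```

Request:
play_rows(commands=[[0, 0.0003, 0, 0, 8, 0, -1], [0, 0, 0, 0, 0, 0, -1]])

```text
time_s: 37.15
tool_pos: [444.8, 128.8, 131.4]
ee_rot: [[0.976, 0.004, -0.22], [0.22, 0.002, 0.976], [0.004, -1.0, 0.001]]
ft_force: [-2.1, -3.5, 33.1]
gripper_width: 0.718
```

```bash
python3 yaw.py
```

```text
37.15 [444.8 128.8 131.4] 66.76 F [-2.1 -3.5 33.1] M [-0.76  0.81 -0.1 ] [-45.   31.   31.6 132.6 -39.3  25.2  32. ]
yaw 12.7
```

Request:
play_rows(commands=[[0, -0.0015, 0, 0, 4, 0, -1], [0, 0, 0, 0, 0, 0, -1]])

```text
time_s: 37.35
tool_pos: [443.7, 129.3, 131.6]
ee_rot: [[0.988, 0.001, -0.155], [0.155, 0.001, 0.988], [0.001, -1.0, 0.0]]
ft_force: [0.3, -1.4, 12.9]
gripper_width: 0.716
```

```bash
python3 yaw.py
```

```text
37.35 [443.7 129.3 131.6] 66.6 F [ 0.3 -1.4 12.9] M [-0.18  0.22 -0.09] [-45.9  31.3  32.8 132.7 -40.3  25.8  29.3]
yaw 8.94
```

Request:
play_rows(commands=[[0, 0, 0, 0, 3, 0, -1], [0, 0, 0, 0, 0, 0, -1]])

```text
time_s: 37.55
tool_pos: [443.7, 129.3, 131.6]
ee_rot: [[0.994, 0.001, -0.105], [0.105, 0.001, 0.994], [0.001, -1.0, 0.0]]
ft_force: [-0.8, -1.2, 13.1]
gripper_width: 0.721
```

```bash
python3 yaw.py
```

```text
37.55 [443.7 129.3 131.6] 67.1 F [-0.8 -1.2 13.1] M [-0.18  0.32 -0.03] [-46.4  31.5  33.7 132.7 -41.2  26.1  27.4]
yaw 6.03
```

Request:
play_rows(commands=[[0, 0, 0, 0, 2, 0, -1], [0, 0, 0, 0, 0, 0, -1]])

```text
time_s: 37.75
tool_pos: [443.7, 129.2, 131.6]
ee_rot: [[0.997, 0.001, -0.071], [0.071, 0.0, 0.997], [0.001, -1.0, 0.0]]
ft_force: [-0.6, -1.0, 12.2]
gripper_width: 0.719
```

```bash
python3 yaw.py
```

```text
37.75 [443.7 129.2 131.6] 66.88 F [-0.6 -1.  12.2] M [-0.2   0.28  0.11] [-46.8  31.6  34.2 132.7 -41.8  26.3  26.1]
yaw 4.07
```

Request:
play_rows(commands=[[0, 0, 0, 0, 2, 0, -1], [0, 0, 0, 0, 0, 0, -1]])

```text
time_s: 37.95
tool_pos: [443.7, 129.2, 131.6]
ee_rot: [[0.999, 0.001, -0.036], [0.036, 0.0, 0.999], [0.001, -1.0, 0.0]]
ft_force: [-0.1, -1.0, 12.4]
gripper_width: 0.716
```

```bash
python3 yaw.py
```

```text
37.95 [443.7 129.2 131.6] 66.6 F [-0.1 -1.  12.4] M [-0.27  0.27  0.1 ] [-47.1  31.8  34.8 132.7 -42.4  26.5  24.7]
yaw 2.07
```

Request:
play_rows(commands=[[0, 0, 0, 0, 1.5, 0, -1], [0, 0, 0, 0, 0, 0, -1]])

```text
time_s: 38.15
tool_pos: [443.8, 129.2, 131.6]
ee_rot: [[1.0, 0.001, -0.01], [0.01, 0.0, 1.0], [0.001, -1.0, 0.0]]
ft_force: [-0.7, -0.6, 12.9]
gripper_width: 0.719
```

```bash
python3 yaw.py
```

```text
38.15 [443.8 129.2 131.6] 66.9 F [-0.7 -0.6 12.9] M [-0.27  0.33  0.14] [-47.4  31.9  35.3 132.8 -42.8  26.7  23.7]
yaw 0.59
```

Request:
play_rows(commands=[[0, 0, 0, 0, 1.5, 0, -1], [0, 0, 0, 0, 0, 0, -1]])

```text
time_s: 38.35
tool_pos: [443.7, 129.1, 131.6]
ee_rot: [[1.0, 0.001, 0.015], [-0.015, 0.0, 1.0], [0.001, -1.0, 0.0]]
ft_force: [-1.1, -1.8, 11.3]
gripper_width: 0.717
```

```bash
python3 yaw.py
```

```text
38.35 [443.7 129.1 131.6] 66.72 F [-1.1 -1.8 11.3] M [-0.38  0.27  0.32] [-47.7  32.   35.7 132.8 -43.2  26.8  22.8]
yaw -0.88
```

Request:
play_rows(commands=[[0, 0, 0, 0, 1.5, 0, -1], [0, 0, 0, 0, 0, 0, -1]])

```text
time_s: 38.55
tool_pos: [444.0, 128.9, 131.6]
ee_rot: [[0.999, 0.002, 0.041], [-0.041, -0.0, 0.999], [0.002, -1.0, -0.0]]
ft_force: [1.1, -2.4, 11.2]
gripper_width: 0.72
```

```bash
python3 yaw.py
```

```text
38.55 [444.  128.9 131.6] 66.95 F [ 1.1 -2.4 11.2] M [-0.63  0.12  0.61] [-47.9  32.1  36.2 132.8 -43.6  27.   21.8]
yaw -2.34
```

Request:
play_rows(commands=[[0, 0, 0, 0, 1, 0, -1], [0, 0, 0, 0, 0, 0, -1]])

```text
time_s: 38.75
tool_pos: [444.0, 128.9, 131.6]
ee_rot: [[0.998, 0.002, 0.057], [-0.057, -0.0, 0.998], [0.002, -1.0, -0.0]]
ft_force: [-0.5, -3.5, 11.2]
gripper_width: 0.722
```

```bash
python3 yaw.py
```

```text
38.75 [444.  128.9 131.6] 67.13 F [-0.5 -3.5 11.2] M [-0.68  0.07  1.  ] [-48.1  32.2  36.4 132.8 -43.9  27.1  21.1]
yaw -3.26
```

Request:
play_rows(commands=[[0, 0, 0, 0, 0, 0, -0.2], [0, 0, 0, 0, 0, 0, 0.6], [0, 0, 0, 0, 0, 0, 0.65], [0, 0, 0, 0, 0, 0, 0.65], [0, -0.01, 0, 0, 0, 0, 0.65], [0, -0.03, 0, 0, 0, 0, 0.65], [0, -0.04, -0.02, 0, 0, 0, 0.65], [0, -0.02, -0.03, 0, 0, 0, 1], [0, 0, 0, 0, 0, 0, 1], [0, 0, 0, 0, 0, 0, 1], [0, 0, 0, 0, 0, 0, 1]])

```text
time_s: 39.85
tool_pos: [439.7, 80.0, 230.5]
ee_rot: [[0.998, -0.001, 0.06], [-0.06, -0.0, 0.998], [-0.001, -1.0, -0.0]]
ft_force: [-0.1, -0.7, -0.3]
gripper_width: 0.994
```

```bash
python3 hole.py t; python3 -c "
from h import *
snapshot('wrist')
for d in landmark_of('ring2_mid','wrist'): print(d,onz('wrist',d['centre'],115))"
```

```text
39.85 [439.7  80.  230.5] 92.47 F [-0.1 -0.7 -0.3] M [-0.08  0.06 -0.02] [-54.8  23.   51.5 129.5 -28.9  39.4  14. ]
0.64 [376.5 410.1] [21.9 38.1] [ 585.1 -156.4   15. ]
```

View pics/t.png

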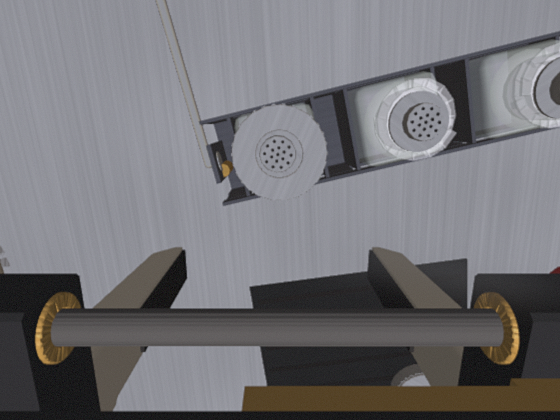

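```bash
python3 - <<'E'
from h import *
for cam in ["scene","side"]:
    im=snapshot(cam); print(cam); cv2.imwrite(f"pics/u_{cam}.png",im[:,:,::-1])
    for l in ("ring1_mid","ring2_mid","ring3_mid"):
        for d in landmark_of(l,cam):
            if d["conf"]>.2: print(l,round(d["conf"],2),np.round(d["centre"]),onz(cam,d["centre"],13))
E
```

```text
scene
ring1_mid 0.68 [241. 177.] [ 786.8 -200.3   13. ]
ring1_mid 0.57 [195. 217.] [ 601.5 -185.4   13. ]
ring2_mid 0.85 [171. 337.] [357.7 100.8  13. ]
ring3_mid 0.57 [178. 182.] [ 595.1 -313.4   13. ]
side
ring1_mid 0.93 [284. 295.] [ 599.7 -183.2   13. ]
ring2_mid 0.8 [178. 234.] [436.4 319.6  13. ]
ring2_mid 0.41 [161. 216.] [373.7 435.5  13. ]
ring3_mid 0.74 [321. 297.] [ 595.9 -301.8   13. ]
ring3_mid 0.53 [163. 218.] [381.1 418.5  13. ]
```

View pics/u_side.png

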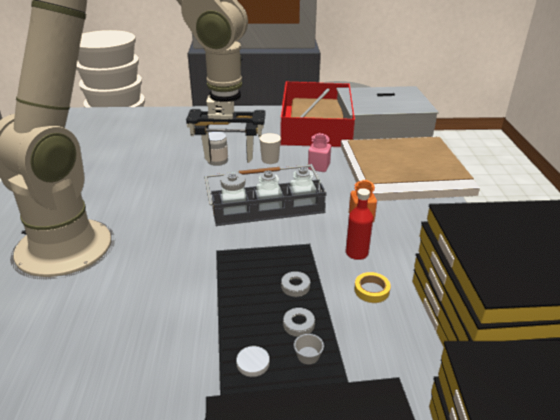

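Request:
play_rows(commands=[[0.02, 0, -0.03, 0, 0, 0, 1], [0.02, 0, -0.03, 0, 0, 0, 1], [0.02, 0, -0.03, 0, 0, 0, 1], [0.02, 0, -0.03, 0, 0, 0, 1], [0.02, 0, -0.03, 0, 0, 0, 1], [0.02, 0.02, -0.03, 0, 0, 0, 1], [0.02, 0.03, -0.03, 0, 0, 0, 1], [0.02, 0.03, -0.03, 0, 0, 0, 1], [0.014, 0.03, -0.011, 0, -3.4, 0, 1], [0, 0, 0, 0, 0, 0, 1], [0, 0, 0, 0, 0, 0, 1], [0, 0, 0, 0, 0, 0, 1]])

```text
time_s: 41.65
tool_pos: [598.4, -181.2, 122.3]
ee_rot: [[1.0, 0.001, 0.002], [-0.002, 0.0, 1.0], [0.001, -1.0, 0.0]]
ft_force: [0.4, 0.5, 0.4]
gripper_width: 0.999
```

```bash
python3 hole.py v
```

```text
41.65 [ 598.4 -181.2  122.3] 92.95 F [0.4 0.5 0.4] M [-0.07 -0.01  0.01] [-10.7  41.   35.5 112.3 -37.7  38.7  48.5]
hole [ 256  202   45   42 1500] [222.5 278.1] [ 599.  -180.9   22. ]
hole [ 314  346   51   41 1884] [366.2 340.5] [ 649.3 -302.1   22. ]
hole [258 352  40  33 999] [367.5 277.6] [ 598.4 -303.2   22. ]
0.6 [219.5 277.6] [92.5 93. ] [ 598.8 -180.6   15. ]
```

View pics/v.png

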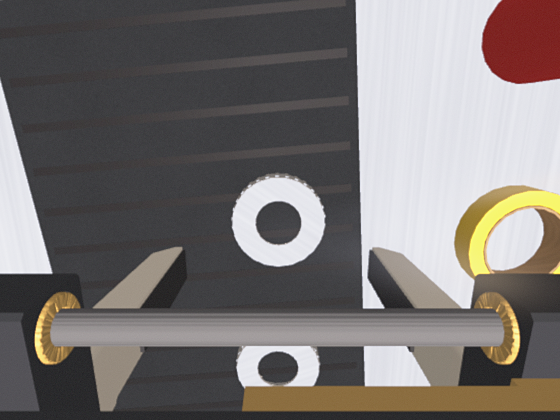

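Request:
play_rows(commands=[[0.0004, 0.02, 0, 0, 0, 0, 1], [0, 0.03, 0, 0, 0, 0, 1], [0, 0.025, 0, 0, 0, 0, 1], [0, 0.01, 0, 0, 0, 0, 1], [0, 0.007, 0, 0, 0, 0, 1], [0, 0, 0, 0, 0, 0, 0.6], [0, 0, 0, 0, 0, 0, 0], [0, 0, 0, 0, 0, 0, -1], [0, 0, 0, 0, 0, 0, -1], [0, 0, 0, 0, 0, 0, -1], [0, 0, 0, 0, 0, 0, -1]], newtons=40)

```text
time_s: 42.85
tool_pos: [599.4, -182.0, 29.9]
ee_rot: [[1.0, 0.001, 0.002], [-0.002, -0.0, 1.0], [0.001, -1.0, -0.0]]
ft_force: [-0.3, 0.8, 6.5]
gripper_width: 0.724
```

```bash
python3 toolshift.py 541.4 144.6
```

```text
42.85 [ 599.4 -182.    29.9] 67.35 F [-0.3  0.8  6.5] M [ 0.02  0.12 -0.05] [ -5.7  47.5  27.7 114.  -44.3  29.3  54. ]
tool shift mm [-5.8530e+01 -1.0000e-01  3.2651e+02]
```

Request:
play_rows(commands=[[0, -0.02, 0, 0, 0, 0, -1], [0, -0.04, 0, 0, 0, 0, -1], [0, -0.04, 0.01, 0, 0, 0, -1], [0, -0.04, 0.03, 0, 0, 0, -1], [-0.008, -0.01, 0.04, 0, 0, 0, -1], [-0.01, 0, 0.045, 0, 0, 0, -1], [-0.01, 0, 0.045, 0, 0, 0, -1], [-0.01, 0, 0.045, 0, 0, 0, -1], [-0.01, 0, 0.045, 0, 0, 0, -1], [-0.0105, 0, 0.045, 0, 0, 0, -1], [0, 0, 0.0215, 0, 0, 0, -1], [0, 0, 0, 0, 0, 0, -1]])

```text
time_s: 44.05
tool_pos: [540.1, 149.0, 178.6]
ee_rot: [[1.0, -0.001, -0.005], [0.005, 0.001, 1.0], [-0.001, -1.0, 0.001]]
ft_force: [-0.3, 0.5, -1.7]
gripper_width: 0.719
```

Request:
play_rows(commands=[[0, 0, 0, 0, -8.5, 0, -1], [0, 0, 0, 0, -8.5, 0, -1], [0, 0, 0, 0, -8.5, 0, -1], [0, 0, 0, 0, -8.5, 0, -1], [0, 0, 0, 0, -8.5, 0, -1], [0, 0, 0, 0, -8.5, 0, -1], [0, 0, 0, 0, -8.5, 0, -1], [0, 0, 0, 0, -8.5, 0, -1], [0, 0, 0, 0, -8.5, 0, -1], [0, 0, 0, 0, -8.5, 0, -1], [0, 0, 0, 0, -8.5, 0, -1], [0, 0, 0, 0, -8.5, 0, -1]])

```text
time_s: 45.25
tool_pos: [541.0, 143.2, 179.2]
ee_rot: [[-0.211, 0.0, -0.978], [0.978, -0.001, -0.211], [-0.001, -1.0, -0.0]]
ft_force: [-0.1, -0.0, -1.0]
gripper_width: 0.721
```

Request:
play_rows(commands=[[0, 0, 0, 0, -8, 0, -1], [0, 0, 0, 0, -8, 0, -1], [0, 0, 0, 0, -8, 0, -1], [0, 0, 0, 0, -8, 0, -1], [0, 0, 0, 0, -8, 0, -1], [0, 0, 0, 0, -8, 0, -1], [0, 0.008, 0, 0, 0, 0, -1], [0, 0, 0, 0, 0, 0, -1], [0, 0, 0, 0, 0, 0, -1], [0, 0, 0, 0, 0, 0, -1]])

```text
time_s: 46.25
tool_pos: [540.9, 144.6, 171.0]
ee_rot: [[-0.864, -0.0, -0.503], [0.503, -0.0, -0.864], [-0.0, -1.0, 0.0]]
ft_force: [0.8, -0.2, -1.5]
gripper_width: 0.719
```

```bash
python3 yaw.py;python3 toolshift.py 541.4 144.6
```

```text
46.25 [540.9 144.6 171. ] 66.9 F [ 0.8 -0.2 -1.5] M [ 0.13  0.12 -0.05] [-20.2  28.6  -0.8 117.3   0.7  34.1 128.3]
yaw 149.8
46.25 [540.9 144.6 171. ] 66.9 F [ 0.8 -0.2 -1.5] M [ 0.13  0.12 -0.05] [-20.2  28.6  -0.8 117.3   0.7  34.1 128.3]
tool shift mm [-0.41 -0.   -0.28]
```

Request:
play_rows(commands=[[-0.0004, 0.01, -0.0003, 0, 0, 0, -1], [0, 0.01, 0, 0, 0, 0, -1], [0, 0.005, 0, 0, 0, 0, -1], [0, 0.001, 0, 0, 0, 0, -1], [0, 0.001, 0, 0, 0, 0, -1], [0, 0, 0, 0, 0, 0, -1]])

```text
time_s: 46.85
tool_pos: [541.5, 144.8, 144.1]
ee_rot: [[-0.865, 0.0, -0.501], [0.501, -0.0, -0.865], [-0.0, -1.0, -0.0]]
ft_force: [1.0, -0.0, -1.6]
gripper_width: 0.719
```

Request:
play_rows(commands=[[0, 0.001, 0, 0, 0, 0, -1], [0, 0.001, 0, 0, 0, 0, -1], [0, 0, 0, 0, 0, 0, -1]])

```text
time_s: 47.15
tool_pos: [541.4, 144.7, 142.2]
ee_rot: [[-0.865, 0.0, -0.501], [0.501, 0.0, -0.865], [-0.0, -1.0, -0.0]]
ft_force: [-0.8, -0.3, -1.7]
gripper_width: 0.724
```

Request:
play_rows(commands=[[0, 0.001, 0, 0, 0, 0, -1], [0, 0.001, 0, 0, 0, 0, -1], [0, 0, 0, 0, 0, 0, -1]])

```text
time_s: 47.45
tool_pos: [541.4, 144.7, 140.0]
ee_rot: [[-0.865, -0.0, -0.501], [0.501, -0.0, -0.865], [0.0, -1.0, 0.0]]
ft_force: [-0.9, -0.4, -1.5]
gripper_width: 0.72
```

Request:
play_rows(commands=[[0, 0.001, 0, 0, 0, 0, -1], [0, 0.001, 0, 0, 0, 0, -1], [0, 0, 0, 0, 0, 0, -1]])

```text
time_s: 47.75
tool_pos: [541.5, 144.8, 138.8]
ee_rot: [[-0.865, 0.0, -0.501], [0.501, 0.0, -0.865], [-0.0, -1.0, -0.0]]
ft_force: [-2.9, -0.0, 8.4]
gripper_width: 0.723
```

Request:
play_rows(commands=[[0, 0.001, 0, 0, 0, 0, -1], [0, 0, 0, 0, 0, 0, -1]])

```text
time_s: 47.95
tool_pos: [541.6, 144.8, 138.5]
ee_rot: [[-0.865, 0.001, -0.501], [0.501, 0.0, -0.865], [-0.001, -1.0, -0.001]]
ft_force: [-4.0, -1.1, 16.5]
gripper_width: 0.717
```

Request:
play_rows(commands=[[0, 0.0002, 0, 0, 8, 0, -1], [0, 0.0005, 0, 0, 8, 0, -1], [0, 0.0005, 0, 0, 8, 0, -1], [0, 0.0005, 0, 0, 8, 0, -1], [0, 0, 0, 0, 0, 0, -1]])

```text
time_s: 48.45
tool_pos: [542.7, 145.4, 136.6]
ee_rot: [[-0.464, 0.003, -0.886], [0.886, 0.001, -0.464], [-0.001, -1.0, -0.003]]
ft_force: [-0.7, 0.6, 10.8]
gripper_width: 0.722
```

```bash
python3 yaw.py
```

```text
48.45 [542.7 145.4 136.6] 67.13 F [-0.7  0.6 10.8] M [ 0.14 -0.03 -0.17] [-26.6  31.8   8.4 119.1  -9.   29.5 106. ]
yaw 117.62
```

Request:
play_rows(commands=[[0, 0.0005, 0, 0, 8, 0, -1], [0, 0.0005, 0, 0, 8, 0, -1], [0, 0.0005, 0, 0, 8, 0, -1], [0, 0.0005, 0, 0, 8, 0, -1], [0, 0, 0, 0, 0, 0, -1]])

```text
time_s: 48.95
tool_pos: [542.3, 145.3, 134.4]
ee_rot: [[0.076, 0.002, -0.997], [0.997, 0.001, 0.076], [0.001, -1.0, -0.002]]
ft_force: [-0.1, -0.1, 9.2]
gripper_width: 0.721
```

```bash
python3 yaw.py
```

```text
48.95 [542.3 145.3 134.4] 67.02 F [-0.1 -0.1  9.2] M [ 0.15  0.13 -0.22] [-32.7  32.9  17.4 119.6 -19.   30.   84.3]
yaw 85.63
```

Request:
play_rows(commands=[[0, 0.0005, 0, 0, 8, 0, -1], [0, 0.0005, 0, 0, 8, 0, -1], [0, 0.0005, 0, 0, 8, 0, -1], [0, 0, 0, 0, 0, 0, -1]])

```text
time_s: 49.35
tool_pos: [542.6, 145.7, 132.9]
ee_rot: [[0.475, 0.003, -0.88], [0.88, 0.001, 0.475], [0.002, -1.0, -0.002]]
ft_force: [0.1, 0.1, 8.1]
gripper_width: 0.722
```

Request:
play_rows(commands=[[0, 0.0005, 0, 0, 8, 0, -1], [0, 0, 0, 0, 0, 0, -1]])

```text
time_s: 49.55
tool_pos: [542.7, 145.4, 132.3]
ee_rot: [[0.593, 0.003, -0.805], [0.805, 0.001, 0.593], [0.003, -1.0, -0.002]]
ft_force: [0.5, 0.1, 8.0]
gripper_width: 0.721
```

Request:
play_rows(commands=[[0, 0.0005, 0, 0, 8, 0, -1], [0, 0, 0, 0, 0, 0, -1]])

```text
time_s: 49.75
tool_pos: [542.4, 145.3, 131.9]
ee_rot: [[0.699, 0.002, -0.715], [0.715, 0.001, 0.699], [0.002, -1.0, -0.001]]
ft_force: [-0.4, 0.3, 9.9]
gripper_width: 0.72
```

```bash
python3 yaw.py
```

```text
49.75 [542.4 145.3 131.9] 66.97 F [-0.4  0.3  9.9] M [ 0.16  0.15 -0.18] [-40.   35.   28.7 120.1 -31.3  32.1  57.1]
yaw 45.66
```

Request:
play_rows(commands=[[0, 0.0005, 0, 0, 8, 0, -1], [0, 0, 0, 0, 0, 0, -1]])

```text
time_s: 49.95
tool_pos: [542.8, 145.1, 131.8]
ee_rot: [[0.792, 0.003, -0.611], [0.611, 0.001, 0.792], [0.003, -1.0, -0.001]]
ft_force: [-0.9, -0.3, 15.4]
gripper_width: 0.722
```

```bash
python3 yaw.py
```

```text
49.95 [542.8 145.1 131.8] 67.14 F [-0.9 -0.3 15.4] M [-0.06  0.35 -0.14] [-41.4  35.6  31.  120.2 -33.7  32.7  51.6]
yaw 37.66
```

Request:
play_rows(commands=[[0, 0, 0, 0, 8, 0, -1], [0, 0, 0, 0, 8, 0, -1], [0, 0, 0, 0, 0, 0, -1]])

```text
time_s: 50.25
tool_pos: [543.0, 144.9, 131.8]
ee_rot: [[0.93, 0.003, -0.369], [0.369, 0.001, 0.93], [0.004, -1.0, -0.001]]
ft_force: [-0.1, -0.9, 15.8]
gripper_width: 0.722
```

```bash
python3 yaw.py
```

```text
50.25 [543.  144.9 131.8] 67.12 F [-0.1 -0.9 15.8] M [-0.18  0.26 -0.15] [-44.2  36.8  35.7 120.3 -38.3  34.3  40.4]
yaw 21.64
```

Request:
play_rows(commands=[[0, 0, 0, 0, 4, 0, -1], [0, 0, 0, 0, 0, 0, -1]])

```text
time_s: 50.45
tool_pos: [543.1, 144.8, 131.9]
ee_rot: [[0.952, 0.004, -0.305], [0.305, 0.001, 0.952], [0.004, -1.0, -0.0]]
ft_force: [-0.1, -0.6, 15.2]
gripper_width: 0.721
```

```bash
python3 yaw.py
```

```text
50.45 [543.1 144.8 131.9] 67.05 F [-0.1 -0.6 15.2] M [-0.18  0.23 -0.04] [-44.8  37.1  36.8 120.4 -39.4  34.7  37.7]
yaw 17.79
```

Request:
play_rows(commands=[[0, 0, 0, 0, 3, 0, -1], [0, 0, 0, 0, 0, 0, -1]])

```text
time_s: 50.65
tool_pos: [543.2, 144.8, 131.9]
ee_rot: [[0.967, 0.004, -0.256], [0.256, 0.001, 0.967], [0.004, -1.0, -0.0]]
ft_force: [0.3, -0.0, 14.9]
gripper_width: 0.722
```

```bash
python3 yaw.py
```

```text
50.65 [543.2 144.8 131.9] 67.11 F [ 0.3 -0.  14.9] M [-0.12  0.12  0.03] [-45.3  37.4  37.6 120.4 -40.2  35.   35.5]
yaw 14.82
```

Request:
play_rows(commands=[[0, 0, 0, 0, 2, 0, -1], [0, 0, 0, 0, 0, 0, -1]])

```text
time_s: 50.85
tool_pos: [543.2, 144.8, 131.9]
ee_rot: [[0.975, 0.004, -0.223], [0.223, 0.001, 0.975], [0.004, -1.0, -0.0]]
ft_force: [-0.3, -0.8, 13.1]
gripper_width: 0.719
```

```bash
python3 yaw.py
```

```text
50.85 [543.2 144.8 131.9] 66.87 F [-0.3 -0.8 13.1] M [-0.18  0.1   0.13] [-45.6  37.5  38.2 120.4 -40.7  35.3  34.1]
yaw 12.86
```

Request:
play_rows(commands=[[0, 0, 0, 0, 1.5, 0, -1], [0, 0, 0, 0, 0, 0, -1]])

```text
time_s: 51.05
tool_pos: [543.2, 144.8, 131.9]
ee_rot: [[0.98, 0.004, -0.197], [0.197, 0.001, 0.98], [0.004, -1.0, 0.0]]
ft_force: [0.2, -1.1, 13.7]
gripper_width: 0.724
```

```bash
python3 yaw.py
```

```text
51.05 [543.2 144.8 131.9] 67.34 F [ 0.2 -1.1 13.7] M [-0.21  0.09  0.12] [-45.9  37.7  38.6 120.4 -41.1  35.4  33.1]
yaw 11.38
```

Request:
play_rows(commands=[[0, 0, 0, 0, 1.5, 0, -1], [0, 0, 0, 0, 0, 0, -1]])

```text
time_s: 51.25
tool_pos: [543.2, 144.7, 131.9]
ee_rot: [[0.985, 0.004, -0.172], [0.172, 0.001, 0.985], [0.004, -1.0, 0.0]]
ft_force: [1.0, 0.0, 13.2]
gripper_width: 0.717
```

```bash
python3 yaw.py
```

```text
51.25 [543.2 144.7 131.9] 66.71 F [ 1.   0.  13.2] M [-0.27  0.04  0.21] [-46.1  37.8  39.  120.4 -41.5  35.6  32. ]
yaw 9.9
```

Request:
play_rows(commands=[[0, 0, 0, 0, 1.5, 0, -1], [0, 0, 0, 0, 0, 0, -1]])

```text
time_s: 51.45
tool_pos: [543.0, 144.8, 131.8]
ee_rot: [[0.989, 0.003, -0.147], [0.147, 0.001, 0.989], [0.003, -1.0, 0.0]]
ft_force: [0.1, -0.5, 15.2]
gripper_width: 0.722
```

```bash
python3 yaw.py
```

```text
51.45 [543.  144.8 131.8] 67.13 F [ 0.1 -0.5 15.2] M [-0.22  0.22  0.43] [-46.4  38.   39.4 120.5 -41.9  35.8  30.9]
yaw 8.43
```

Request:
play_rows(commands=[[0, 0, 0, 0, 1, 0, -1], [0, 0, 0, 0, 0, 0, -1]])

```text
time_s: 51.65
tool_pos: [542.8, 144.9, 131.8]
ee_rot: [[0.992, 0.003, -0.13], [0.13, 0.001, 0.992], [0.003, -1.0, 0.001]]
ft_force: [-0.8, -0.1, 14.7]
gripper_width: 0.723
```

```bash
python3 yaw.py
```

```text
51.65 [542.8 144.9 131.8] 67.2 F [-0.8 -0.1 14.7] M [-0.16  0.34  0.57] [-46.5  38.   39.7 120.5 -42.1  36.   30.2]
yaw 7.47
```

One more degree for the same tightness as jar 1, then release.

Request:
play_rows(commands=[[0, 0, 0, 0, 1, 0, -1], [0, 0, 0, 0, 0, 0, -1]])

```text
time_s: 51.85
tool_pos: [542.5, 145.1, 131.8]
ee_rot: [[0.994, 0.002, -0.113], [0.113, 0.001, 0.994], [0.002, -1.0, 0.001]]
ft_force: [-1.1, 0.1, 15.6]
gripper_width: 0.722
```

```bash
python3 yaw.py
```

```text
51.85 [542.5 145.1 131.8] 67.19 F [-1.1  0.1 15.6] M [-0.03  0.54  0.73] [-46.7  38.1  40.  120.5 -42.4  36.1  29.5]
yaw 6.51
```

Request:
play_rows(commands=[[0, 0, 0, 0, 0, 0, 0.4], [0, 0, 0, 0, 0, 0, 0.55], [0, 0, 0, 0, 0, 0, 0.6], [0, 0, 0, 0, 0, 0, 0.6], [0, -0.01, 0, 0, 0, 0, 0.6], [0, -0.03, 0, 0, 0, 0, 0.6], [0, -0.04, -0.02, 0, 0, 0, 0.6], [0, -0.02, -0.03, 0, 0, 0, 1], [0, 0, 0, 0, 0, 0, 1], [0, 0, 0, 0, 0, 0, 1], [0, 0, 0, 0, 0, 0, 1]])

```text
time_s: 52.95
tool_pos: [546.5, 95.9, 230.0]
ee_rot: [[0.994, -0.001, -0.112], [0.112, 0.0, 0.994], [-0.001, -1.0, 0.0]]
ft_force: [-0.3, 1.0, -0.6]
gripper_width: 0.998
```

```bash
python3 hole.py w; python3 yaw.py; python3 toolshift.py 598.2 -303.3;python3 - <<'E'
from h import *
im=snapshot("scene")
for d in landmark_of("ring3_mid","scene"): print(d,onz("scene",d["centre"],13))
snapshot("side")
for d in landmark_of("ring3_mid","side"): print(d,onz("side",d["centre"],13))
E
```

```text
52.95 [546.5  95.9 230. ] 92.8 F [-0.3  1.  -0.6] M [-0.06  0.04 -0.02] [-48.4  31.   49.  116.8 -32.4  46.6  26.2]
hole [ 485  180   75   81 3679] [212.7 516.8] [793.7 102.8  22. ]
0.93 [149.6 278.7] [94.7 95.9] [542.7 138.6  15. ]
53.05 [546.5  96.  229.7] 93.18 F [-0.4  0.2 -0.4] M [-0.09  0.06 -0.01] [-48.4  31.   49.  116.8 -32.4  46.6  26.2]
yaw 6.48
53.05 [546.5  96.  229.7] 93.18 F [-0.4  0.2 -0.4] M [-0.09  0.06 -0.01] [-48.4  31.   49.  116.8 -32.4  46.6  26.2]
tool shift mm [ 6.3000e+00  5.0000e-02 -4.0258e+02]
{'centre': [179.3, 181.1], 'conf': 0.73} [ 599.6 -313.6   13. ]
{'centre': [319.9, 300.0], 'conf': 0.78} [ 603.1 -299.4   13. ]
```

View pics/w.png

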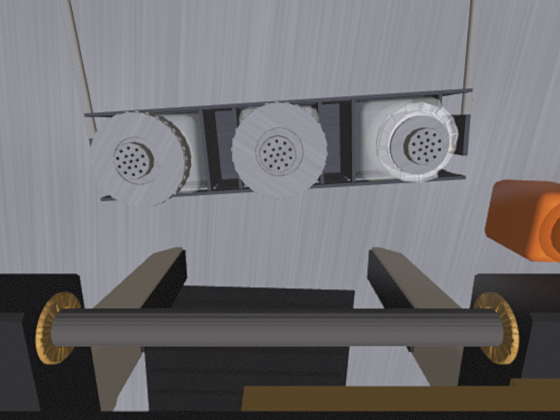

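Request:
play_rows(commands=[[0.0006, 0, -0.044, 0, 0, 0, 1], [0.0006, 0, -0.044, 0, 0, 0, 1], [0.0006, 0, -0.044, 0, 0, 0, 1], [0.0006, 0, -0.044, 0, 0, 0, 1], [0.0006, 0, -0.044, 0, 0, 0, 1], [0.0006, 0, -0.044, 0, 0, 0, 1], [0.0006, 0.01, -0.044, 0, 0, 0, 1], [0.0006, 0.02, -0.044, 0, 0, 0, 1], [0.0006, 0.02, -0.044, 0, 0, 0, 1], [0, 0.03, -0.0065, 0, 6.5, 0, 1], [0, 0.028, 0, 0, 0, 0, 1], [0, 0, 0, 0, 0, 0, 1]])

```text
time_s: 54.45
tool_pos: [595.5, -303.4, 118.6]
ee_rot: [[1.0, -0.006, 0.002], [-0.002, 0.003, 1.0], [-0.006, -1.0, 0.002]]
ft_force: [0.5, 0.7, 0.4]
gripper_width: 0.997
```

Request:
play_rows(commands=[[0, 0, 0, 0, 0, 0, 1], [0, 0, 0, 0, 0, 0, 1]])

```text
time_s: 54.65
tool_pos: [598.0, -304.4, 123.9]
ee_rot: [[1.0, 0.002, 0.001], [-0.001, -0.001, 1.0], [0.002, -1.0, -0.001]]
ft_force: [-1.0, -1.2, -0.3]
gripper_width: 1.0
```

```bash
python3 hole.py x
```

```text
54.65 [ 598.  -304.4  123.9] 93.0 F [-1.  -1.2 -0.3] M [-0.07  0.09 -0.01] [ -1.3  44.4  38.9 106.1 -39.4  43.7  59.3]
hole [ 256  200   45   43 1482] [220.9 277.8] [ 598.4 -303.6   22. ]
```

View pics/x.png

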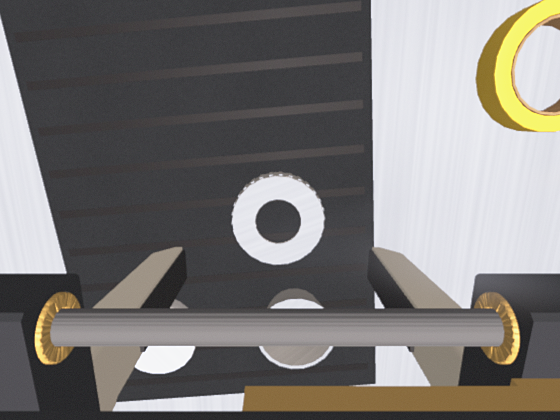

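Request:
play_rows(commands=[[0.0004, 0.02, 0.0004, 0, 0, 0, 1], [0, 0.03, 0, 0, 0, 0, 1], [0, 0.025, 0, 0, 0, 0, 1], [0, 0.01, 0, 0, 0, 0, 1], [0, 0.007, 0, 0, 0, 0, 1], [0, 0, 0, 0, 0, 0, 0.6], [0, 0, 0, 0, 0, 0, 0], [0, 0, 0, 0, 0, 0, -1], [0, 0, 0, 0, 0, 0, -1], [0, 0, 0, 0, 0, 0, -1], [0, 0, 0, 0, 0, 0, -1]], newtons=40)

```text
time_s: 55.85
tool_pos: [598.2, -304.1, 31.3]
ee_rot: [[1.0, 0.001, 0.001], [-0.001, -0.0, 1.0], [0.001, -1.0, -0.0]]
ft_force: [-0.2, 1.0, 7.1]
gripper_width: 0.704
```

```bash
python3 toolshift.py 640.0 160.8
```

```text
55.85 [ 598.2 -304.1   31.3] 65.46 F [-0.2  1.   7.1] M [0.11 0.04 0.04] [  2.6  50.4  32.3 108.  -45.5  35.2  64.1]
tool shift mm [ 4.1120e+01 -1.3000e-01  4.6499e+02]
```

```bash
python3 hole.py y
```

```text
55.85 [ 598.2 -304.1   31.3] 65.46 F [-0.2  1.   7.1] M [0.11 0.04 0.04] [  2.6  50.4  32.3 108.  -45.5  35.2  64.1]
```

View pics/y.png

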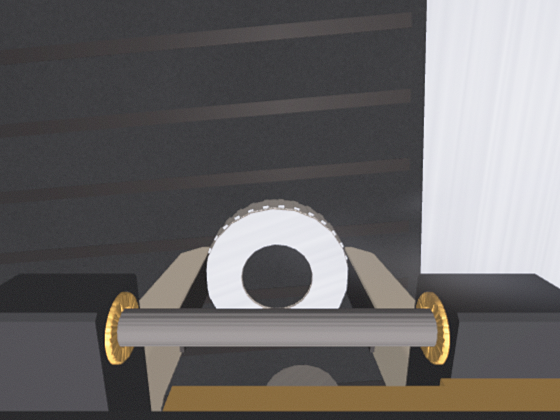

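Request:
play_rows(commands=[[0, -0.02, 0, 0, 0, 0, -1], [0, -0.04, 0, 0, 0, 0, -1], [0, -0.04, 0.01, 0, 0, 0, -1], [0, -0.04, 0.03, 0, 0, 0, -1], [0, -0.01, 0.04, 0, 0, 0, -1], [0.004, 0, 0.045, 0, 0, 0, -1], [0.004, 0, 0.045, 0, 0, 0, -1], [0.004, 0, 0.045, 0, 0, 0, -1], [0.004, 0, 0.045, 0, 0, 0, -1], [0.006, 0, 0.045, 0, 0, 0, -1], [0.006, 0, 0.045, 0, 0, 0, -1], [0.006, 0, 0.045, 0, 0, 0, -1]])

```text
time_s: 57.15
tool_pos: [632.0, 93.1, 180.4]
ee_rot: [[1.0, -0.0, 0.001], [-0.001, 0.0, 1.0], [-0.0, -1.0, 0.0]]
ft_force: [0.7, 0.2, -1.0]
gripper_width: 0.702
```

Request:
play_rows(commands=[[0.0071, 0, 0.04, 0, 0, 0, -1], [0, 0, 0.03, 0, 0, 0, -1], [0, 0, 0, 0, -8, 0, -1], [0, 0, 0, 0, -8.5, 0, -1], [0, 0, 0, 0, -8.5, 0, -1], [0, 0, 0, 0, -8.5, 0, -1], [0, 0, 0, 0, -8.5, 0, -1], [0, 0, 0, 0, -8.5, 0, -1], [0, 0, 0, 0, -8.5, 0, -1], [0, 0, 0, 0, -8.5, 0, -1], [0, 0, 0, 0, -8.5, 0, -1], [0, 0, 0, 0, -8.5, 0, -1]])

```text
time_s: 58.35
tool_pos: [639.2, 160.9, 180.3]
ee_rot: [[0.091, -0.0, -0.996], [0.996, -0.0, 0.091], [-0.0, -1.0, 0.0]]
ft_force: [0.7, -0.5, -1.7]
gripper_width: 0.698
```

Request:
play_rows(commands=[[0, 0, 0, 0, -8.5, 0, -1], [0, 0, 0, 0, -8.5, 0, -1], [0, 0, 0, 0, -8.5, 0, -1], [0, 0, 0, 0, -8.5, 0, -1], [0, 0, 0, 0, -8.5, 0, -1], [0, 0, 0, 0, -8.5, 0, -1], [0, 0, 0, 0, -8, 0, -1], [0, 0.008, 0, 0, 0, 0, -1], [0, 0, 0, 0, 0, 0, -1], [0, 0, 0, 0, 0, 0, -1], [0, 0, 0, 0, 0, 0, -1]])

```text
time_s: 59.45
tool_pos: [639.5, 161.1, 172.3]
ee_rot: [[-0.802, -0.0, -0.597], [0.597, -0.0, -0.802], [-0.0, -1.0, 0.0]]
ft_force: [1.0, 0.2, -1.9]
gripper_width: 0.703
```

```bash
python3 yaw.py;python3 toolshift.py 640.0 160.7
```

```text
59.45 [639.5 161.1 172.3] 65.41 F [ 1.   0.2 -1.9] M [ 0.05  0.03 -0.03] [-22.7  34.4   5.6 104.5  -4.7  41.3 128.8]
yaw 143.31
59.45 [639.5 161.1 172.3] 65.41 F [ 1.   0.2 -1.9] M [ 0.05  0.03 -0.03] [-22.7  34.4   5.6 104.5  -4.7  41.3 128.8]
tool shift mm [-0.67  0.   -0.01]
```

Request:
play_rows(commands=[[-0.0006, 0.01, 0, 0, 0, 0, -1], [0, 0.01, 0, 0, 0, 0, -1], [0, 0.005, 0, 0, 0, 0, -1], [0, 0.001, 0, 0, 0, 0, -1], [0, 0, 0, 0, 0, 0, -1], [0, 0, 0, 0, 0, 0, -1]])

```text
time_s: 60.05
tool_pos: [640.2, 160.7, 146.6]
ee_rot: [[-0.803, 0.0, -0.596], [0.596, 0.0, -0.803], [-0.0, -1.0, -0.0]]
ft_force: [0.4, 0.4, -0.5]
gripper_width: 0.701
```

Request:
play_rows(commands=[[0, 0.001, 0, 0, 0, 0, -1], [0, 0.001, 0, 0, 0, 0, -1], [0, 0, 0, 0, 0, 0, -1]])

```text
time_s: 60.35
tool_pos: [640.0, 160.7, 144.5]
ee_rot: [[-0.803, 0.0, -0.596], [0.596, 0.0, -0.803], [-0.0, -1.0, -0.0]]
ft_force: [0.0, -0.3, -1.4]
gripper_width: 0.699
```

Request:
play_rows(commands=[[0, 0.001, 0, 0, 0, 0, -1], [0, 0.001, 0, 0, 0, 0, -1], [0, 0, 0, 0, 0, 0, -1]])

```text
time_s: 60.65
tool_pos: [639.9, 160.7, 142.3]
ee_rot: [[-0.803, -0.0, -0.596], [0.596, -0.0, -0.803], [0.0, -1.0, 0.0]]
ft_force: [-0.2, -0.4, -0.5]
gripper_width: 0.7
```

Request:
play_rows(commands=[[0, 0.001, 0, 0, 0, 0, -1], [0, 0.001, 0, 0, 0, 0, -1], [0, 0, 0, 0, 0, 0, -1]])

```text
time_s: 60.95
tool_pos: [640.1, 160.7, 141.5]
ee_rot: [[-0.803, 0.001, -0.596], [0.596, 0.0, -0.803], [-0.0, -1.0, -0.001]]
ft_force: [-2.7, -1.4, 9.5]
gripper_width: 0.704
```

Request:
play_rows(commands=[[0, 0.001, 0, 0, 0, 0, -1], [0, 0.0005, 0, 0, 0, 0, -1], [0, 0, 0, 0, 0, 0, -1]])

```text
time_s: 61.25
tool_pos: [640.2, 160.8, 141.2]
ee_rot: [[-0.803, 0.001, -0.596], [0.596, 0.001, -0.803], [-0.001, -1.0, -0.001]]
ft_force: [-5.0, -1.6, 20.1]
gripper_width: 0.702
```

Request:
play_rows(commands=[[0, 0, 0, 0, 8, 0, -1], [0, 0.0004, 0, 0, 8, 0, -1], [0, 0.0005, 0, 0, 8, 0, -1], [0, 0.0005, 0, 0, 8, 0, -1], [0, 0, 0, 0, 0, 0, -1]])

```text
time_s: 61.75
tool_pos: [640.2, 161.9, 139.2]
ee_rot: [[-0.361, 0.001, -0.933], [0.933, 0.002, -0.361], [0.001, -1.0, -0.002]]
ft_force: [-3.1, 2.8, 12.5]
gripper_width: 0.699
```

```bash
python3 yaw.py
```

```text
61.75 [640.2 161.9 139.2] 64.96 F [-3.1  2.8 12.5] M [ 0.59  0.65 -0.15] [-28.3  37.4  14.3 106.2 -14.2  38.1 105.6]
yaw 111.17
```

Request:
play_rows(commands=[[0, 0.0005, 0, 0, 8, 0, -1], [0, 0.0005, 0, 0, 8, 0, -1], [0, 0.0005, 0, 0, 8, 0, -1], [0, 0.0005, 0, 0, 8, 0, -1], [0, 0.0005, 0, 0, 8, 0, -1], [0, 0, 0, 0, 0, 0, -1]])

```text
time_s: 62.35
tool_pos: [640.9, 162.2, 136.6]
ee_rot: [[0.323, 0.002, -0.947], [0.947, 0.002, 0.323], [0.003, -1.0, -0.002]]
ft_force: [-0.7, 2.7, 10.3]
gripper_width: 0.701
```

```bash
python3 yaw.py
```

```text
62.35 [640.9 162.2 136.6] 65.23 F [-0.7  2.7 10.3] M [ 0.57  0.28 -0.17] [-35.3  39.4  25.7 106.7 -25.7  39.6  76.6]
yaw 71.19
```

Request:
play_rows(commands=[[0, 0.0005, 0, 0, 8, 0, -1], [0, 0.0005, 0, 0, 8, 0, -1], [0, 0.0005, 0, 0, 8, 0, -1], [0, 0.0005, 0, 0, 8, 0, -1], [0, 0, 0, 0, 0, 0, -1]])

```text
time_s: 62.85
tool_pos: [641.2, 161.7, 134.4]
ee_rot: [[0.775, 0.003, -0.632], [0.632, 0.001, 0.775], [0.003, -1.0, -0.001]]
ft_force: [-0.2, 1.6, 9.2]
gripper_width: 0.702
```

```bash
python3 yaw.py
```

```text
62.85 [641.2 161.7 134.4] 65.25 F [-0.2  1.6  9.2] M [ 0.34  0.06 -0.23] [-40.4  41.7  34.7 107.1 -34.5  42.   53.1]
yaw 39.17
```

Request:
play_rows(commands=[[0, 0.0005, 0, 0, 8, 0, -1], [0, 0, 0, 0, 0, 0, -1]])

```text
time_s: 63.05
tool_pos: [641.2, 161.0, 133.8]
ee_rot: [[0.856, 0.003, -0.517], [0.517, 0.001, 0.856], [0.003, -1.0, -0.001]]
ft_force: [-1.0, 1.0, 9.5]
gripper_width: 0.704
```

Request:
play_rows(commands=[[0, 0.0005, 0, 0, 8, 0, -1], [0, 0, 0, 0, 0, 0, -1]])

```text
time_s: 63.25
tool_pos: [641.0, 160.9, 133.3]
ee_rot: [[0.919, 0.002, -0.393], [0.393, 0.001, 0.919], [0.002, -1.0, -0.0]]
ft_force: [-1.9, 0.9, 10.1]
gripper_width: 0.701
```

```bash
python3 yaw.py
```

```text
63.25 [641.  160.9 133.3] 65.19 F [-1.9  0.9 10.1] M [ 0.06  0.37 -0.16] [-42.8  43.1  39.2 107.3 -38.7  43.6  41.2]
yaw 23.16
```

Request:
play_rows(commands=[[0, 0.0005, 0, 0, 8, 0, -1], [0, 0, 0, 0, 0, 0, -1]])

```text
time_s: 63.45
tool_pos: [641.2, 160.7, 133.2]
ee_rot: [[0.965, 0.003, -0.262], [0.262, 0.001, 0.965], [0.003, -1.0, -0.0]]
ft_force: [-2.0, -0.3, 14.4]
gripper_width: 0.702
```

```bash
python3 yaw.py
```

```text
63.45 [641.2 160.7 133.2] 65.29 F [-2.  -0.3 14.4] M [-0.14  0.46 -0.09] [-43.9  43.9  41.4 107.3 -40.8  44.5  35.1]
yaw 15.16
```

Met at about yaw 21. Continue without descent.

Request:
play_rows(commands=[[0, 0, 0, 0, 8, 0, -1], [0, 0, 0, 0, 8, 0, -1], [0, 0, 0, 0, 0, 0, -1]])

```text
time_s: 63.75
tool_pos: [641.4, 160.7, 133.2]
ee_rot: [[1.0, 0.003, 0.015], [-0.015, 0.0, 1.0], [0.003, -1.0, 0.0]]
ft_force: [-1.5, 1.0, 13.8]
gripper_width: 0.702
```

```bash
python3 yaw.py
```

```text
63.75 [641.4 160.7 133.2] 65.29 F [-1.5  1.  13.8] M [-0.05  0.36 -0.15] [-46.1  45.5  45.7 107.5 -44.7  46.6  22.8]
yaw -0.85
```

Request:
play_rows(commands=[[0, 0, 0, 0, 4, 0, -1], [0, 0, 0, 0, 0, 0, -1]])

```text
time_s: 63.95
tool_pos: [641.4, 160.7, 133.2]
ee_rot: [[0.997, 0.003, 0.082], [-0.082, 0.001, 0.997], [0.003, -1.0, 0.001]]
ft_force: [-1.1, 0.0, 13.0]
gripper_width: 0.699
```

```bash
python3 yaw.py
```

```text
63.95 [641.4 160.7 133.2] 65.05 F [-1.1  0.  13. ] M [-0.04  0.31 -0.01] [-46.6  45.9  46.8 107.5 -45.5  47.1  19.8]
yaw -4.7
```

Request:
play_rows(commands=[[0, 0, 0, 0, 3, 0, -1], [0, 0, 0, 0, 0, 0, -1]])

```text
time_s: 64.15
tool_pos: [641.4, 160.7, 133.2]
ee_rot: [[0.991, 0.003, 0.133], [-0.133, 0.001, 0.991], [0.003, -1.0, 0.001]]
ft_force: [-1.3, -0.1, 12.2]
gripper_width: 0.702
```

```bash
python3 yaw.py
```

```text
64.15 [641.4 160.7 133.2] 65.24 F [-1.3 -0.1 12.2] M [ 0.02  0.32 -0.03] [-47.   46.2  47.5 107.5 -46.2  47.5  17.5]
yaw -7.66
```

Request:
play_rows(commands=[[0, 0, 0, 0, 2, 0, -1], [0, 0, 0, 0, 0, 0, -1]])

```text
time_s: 64.35
tool_pos: [641.4, 160.7, 133.2]
ee_rot: [[0.986, 0.003, 0.167], [-0.167, 0.001, 0.986], [0.003, -1.0, 0.001]]
ft_force: [-0.3, 0.8, 11.4]
gripper_width: 0.703
```

```bash
python3 yaw.py
```

```text
64.35 [641.4 160.7 133.2] 65.34 F [-0.3  0.8 11.4] M [0.01 0.25 0.04] [-47.2  46.4  48.  107.5 -46.7  47.8  15.9]
yaw -9.63
```

Request:
play_rows(commands=[[0, 0, 0, 0, 2, 0, -1], [0, 0, 0, 0, 0, 0, -1]])

```text
time_s: 64.55
tool_pos: [641.5, 160.8, 133.2]
ee_rot: [[0.98, 0.003, 0.201], [-0.201, 0.001, 0.98], [0.003, -1.0, 0.001]]
ft_force: [-0.3, -0.3, 11.7]
gripper_width: 0.704
```

```bash
python3 yaw.py
```

```text
64.55 [641.5 160.8 133.2] 65.47 F [-0.3 -0.3 11.7] M [-0.02  0.24  0.1 ] [-47.5  46.7  48.6 107.5 -47.1  48.1  14.4]
yaw -11.62
```

Request:
play_rows(commands=[[0, 0, 0, 0, 1.5, 0, -1], [0, 0, 0, 0, 0, 0, -1]])

```text
time_s: 64.75
tool_pos: [641.5, 160.9, 133.2]
ee_rot: [[0.974, 0.003, 0.226], [-0.226, 0.001, 0.974], [0.003, -1.0, 0.002]]
ft_force: [-0.3, 0.5, 12.1]
gripper_width: 0.701
```

```bash
python3 yaw.py
```

```text
64.75 [641.5 160.9 133.2] 65.23 F [-0.3  0.5 12.1] M [0.08 0.21 0.22] [-47.7  46.8  48.9 107.5 -47.4  48.3  13.2]
yaw -13.07
```

Request:
play_rows(commands=[[0, 0, 0, 0, 1.5, 0, -1], [0, 0, 0, 0, 0, 0, -1]])

```text
time_s: 64.95
tool_pos: [641.6, 161.1, 133.2]
ee_rot: [[0.968, 0.003, 0.251], [-0.251, 0.001, 0.968], [0.003, -1.0, 0.002]]
ft_force: [0.4, 2.0, 11.6]
gripper_width: 0.704
```

```bash
python3 yaw.py
```

```text
64.95 [641.6 161.1 133.2] 65.49 F [ 0.4  2.  11.6] M [0.2  0.17 0.29] [-47.9  47.   49.3 107.6 -47.8  48.5  12. ]
yaw -14.56
```

Request:
play_rows(commands=[[0, 0, 0, 0, 1.5, 0, -1], [0, 0, 0, 0, 0, 0, -1]])

```text
time_s: 65.15
tool_pos: [641.5, 161.4, 133.2]
ee_rot: [[0.961, 0.003, 0.276], [-0.276, 0.001, 0.961], [0.003, -1.0, 0.002]]
ft_force: [-0.3, 2.3, 11.9]
gripper_width: 0.702
```

```bash
python3 yaw.py
```

```text
65.15 [641.5 161.4 133.2] 65.24 F [-0.3  2.3 11.9] M [0.26 0.19 0.37] [-48.   47.2  49.7 107.6 -48.1  48.8  10.8]
yaw -16.04
```

Request:
play_rows(commands=[[0, 0, 0, 0, 1, 0, -1], [0, 0, 0, 0, 0, 0, -1]])

```text
time_s: 65.35
tool_pos: [641.4, 161.5, 133.2]
ee_rot: [[0.956, 0.003, 0.292], [-0.292, 0.001, 0.956], [0.002, -1.0, 0.002]]
ft_force: [-1.7, 1.7, 12.0]
gripper_width: 0.703
```

```bash
python3 yaw.py
```

```text
65.35 [641.4 161.5 133.2] 65.38 F [-1.7  1.7 12. ] M [0.32 0.25 0.62] [-48.2  47.3  49.9 107.6 -48.3  48.9  10.1]
yaw -16.99
```

Request:
play_rows(commands=[[0, 0, 0, 0, 1, 0, -1], [0, 0, 0, 0, 0, 0, -1]])

```text
time_s: 65.55
tool_pos: [641.1, 161.8, 133.2]
ee_rot: [[0.951, 0.002, 0.308], [-0.308, 0.002, 0.951], [0.002, -1.0, 0.002]]
ft_force: [-1.7, 1.4, 12.5]
gripper_width: 0.701
```

```bash
python3 yaw.py
```

```text
65.55 [641.1 161.8 133.2] 65.15 F [-1.7  1.4 12.5] M [0.44 0.44 0.78] [-48.3  47.4  50.2 107.6 -48.5  49.1   9.3]
yaw -17.95
```

Request:
play_rows(commands=[[0, 0, 0, 0, 0, 0, 0.4], [0, 0, 0, 0, 0, 0, 0.55], [0, 0, 0, 0, 0, 0, 0.6], [0, 0, 0, 0, 0, 0, 0.6], [0, -0.01, 0, 0, 0, 0, 0.6], [0, -0.03, 0, 0, 0, 0, 0.6], [0, -0.04, 0, 0, 0, 0, 0.6], [0, -0.03, 0, 0, 0, 0, 0.6], [0, 0, 0, 0, 0, 0, 0.6], [0, 0, 0, 0, 0, 0, 0.6], [0, 0, 0, 0, 0, 0, 0.6]])

```text
time_s: 66.65
tool_pos: [639.4, 160.9, 240.7]
ee_rot: [[0.951, -0.001, 0.31], [-0.31, -0.0, 0.951], [-0.001, -1.0, -0.0]]
ft_force: [-0.2, 0.3, 0.2]
gripper_width: 0.804
```

```bash
python3 hole.py z; python3 yaw.py; python3 - <<'E'
from h import *
for cam in ("scene","side","wrist"):
  im=snapshot(cam); 
  if cam!="wrist": cv2.imwrite(f"pics/aa_{cam}.png",im[:,:,::-1])
  for l in ("handle_grip","handle_pivot"):
    for d in landmark_of(l,cam): print(cam,l,d,onz(cam,d["centre"],50))
    if l=="handle_grip":
      for d in silhouettes(l,cam):
        if d["conf"]>.5:
          p=np.argwhere(d["region"]); print(d["conf"],p.min(0),p.max(0),p[p[:,1].argmin()],p[p[:,1].argmax()],onz(cam,p[p[:,1].argmin()],50),onz(cam,p[p[:,1].argmax()],50),onz(cam,p[p[:,0].argmin()],50),onz(cam,p[p[:,0].argmax()],50))
E
```

```text
66.65 [639.4 160.9 240.7] 74.73 F [-0.2  0.3  0.2] M [-0.1   0.12 -0.  ] [-52.2  41.4  57.3 103.  -40.5  58.9   3. ]
hole [ 405  154   92   91 2755] [187.6 437.3] [798.2 111.8  22. ]
hole [ 453  182   71   57 2380] [210.8 488. ] [844.3  70.4  22. ]
66.75 [639.4 160.7 240.4] 74.43 F [-0.1  0.2  0.3] M [-0.06  0.05 -0.05] [-52.2  41.4  57.3 103.  -40.5  58.9   3. ]
yaw -18.09
scene handle_grip {'centre': [225.7, 381.9], 'conf': 0.66} [514.7 290.9  50. ]
0.64 [174 313] [280 391] [264 313] [181 391] [705.2 168.4  50. ] [352.1 265.9  50. ] [364.9 179.8  50. ] [682.  316.9  50. ]
scene handle_pivot {'centre': [213.9, 326.2], 'conf': 0.65} [546.2 139.1  50. ]
side handle_grip {'centre': [171.9, 261.7], 'conf': 0.82} [526.3 291.2  50. ]
0.65 [165 205] [204 317] [175 205] [176 317] [352.8 278.   50. ] [695.4 259.9  50. ] [676.9 330.2  50. ] [377.2 115.   50. ]
side handle_pivot {'centre': [195.2, 269.4], 'conf': 0.75} [547.1 154.9  50. ]
wrist handle_grip {'centre': [101.5, 98.9], 'conf': 0.85} [513.2 294.2  50. ]
```

View pics/z.png

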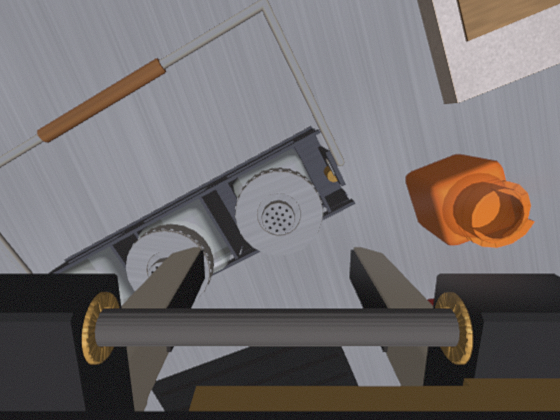

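View pics/aa_side.png

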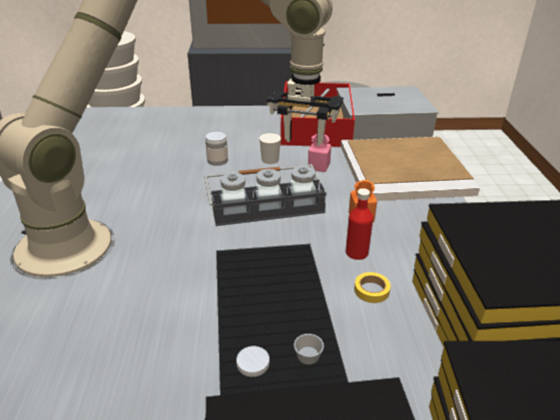

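Request:
play_rows(commands=[[0, 0, 0, 0, -8.5, 0, 0.6], [0, 0, 0, 0, -8.5, 0, 0.6], [0, 0, 0, 0, -8.5, 0, 0.6], [0, 0, 0, 0, -8.5, 0, 0.6], [0, 0, 0, 0, -8.5, 0, 0.6], [0, 0, 0, 0, -8.5, 0, 0.6], [0, 0, 0, 0, -8.5, 0, 0.6], [0, 0, 0, 0, -8.5, 0, 0.4], [0, 0, 0, 0, -8.5, 0, 0.2], [0, 0, 0, 0, -8.5, 0, 0], [0, 0, 0, 0, -8.5, 0, 0], [0, 0, 0, 0, -8.5, 0, 0]], newtons=15)

```text
time_s: 68.55
tool_pos: [640.0, 160.5, 241.7]
ee_rot: [[0.1, 0.0, -0.995], [0.995, -0.0, 0.1], [-0.0, -1.0, -0.0]]
ft_force: [-0.5, 0.9, -1.3]
gripper_width: 0.506
```

Request:
play_rows(commands=[[0, 0, 0, 0, -8.3, 0, 0], [0, 0, 0, 0, -7, 0, 0], [0, 0, 0, 0, 0, 0, 0], [0, 0, 0, 0, 0, 0, 0]])

```text
time_s: 68.95
tool_pos: [640.0, 160.4, 241.6]
ee_rot: [[-0.156, 0.0, -0.988], [0.988, 0.0, -0.156], [0.0, -1.0, -0.0]]
ft_force: [0.4, -0.0, 0.8]
gripper_width: 0.5
```

```bash
python3 yaw.py; python3 toolshift.py 516.5 293
```

```text
68.95 [640.  160.4 241.6] 46.53 F [ 0.4 -0.   0.8] M [0.02 0.03 0.03] [-34.2  31.5  23.6 101.9 -15.9  49.9  95.5]
yaw 98.98
68.95 [640.  160.4 241.6] 46.53 F [ 0.4 -0.   0.8] M [0.02 0.03 0.03] [-34.2  31.5  23.6 101.9 -15.9  49.9  95.5]
tool shift mm [1.5024e+02 2.0000e-02 1.0132e+02]
```

Request:
play_rows(commands=[[0.03, 0, 0.02, 0, 0, 0, 0], [0.03, 0, 0.02, 0, 0, 0, 0], [0.03, 0, 0.02, 0, 0, 0, 0], [0.03, 0, 0.02, 0, 0, 0, 0], [0.03, 0.02, 0.021, 0, 0, 0, 0], [0, 0.03, 0, 0, 0, 0, 0], [0, 0.03, 0, 0, 0, 0, 0], [0, 0, 0, 0, 0, 0, 0], [0, 0, 0, 0, 0, 0, 0], [0, 0, 0, 0, 0, 0, 0]])

```text
time_s: 69.95
tool_pos: [517.3, 292.5, 162.9]
ee_rot: [[-0.158, 0.002, -0.987], [0.987, 0.001, -0.158], [0.0, -1.0, -0.002]]
ft_force: [0.1, -0.4, 0.1]
gripper_width: 0.501
```

```bash
python3 look.py ab handle_grip 50 50
```

```text
69.95 [517.3 292.5 162.9] 46.56 F [ 0.1 -0.4  0.1] M [ 0.06 -0.   -0.01] [-49.   32.6  20.8 114.3 -18.9  36.2  83.3]
0.65 [184.5 276.3] [ 18.2 359.5] [492.  288.8  50. ]
0.29 [387.1   5.7] [13.6 50.4] [704.5  85.4  50. ]
0.9 [217.3, 277.0] [516.4 293.3  50. ]
```

View pics/ab.png

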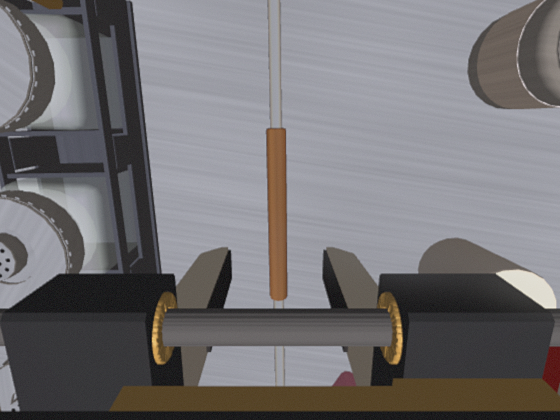

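Request:
play_rows(commands=[[0, 0.02, 0, 0, 0, 0, 0], [0, 0.03, 0, 0, 0, 0, 0], [0, 0.03, 0, 0, 0, 0, 0], [0, 0.02, 0, 0, 0, 0, 0], [0, 0.007, 0, 0, 0, 0, 0], [0, 0, 0, 0, 0, 0, -0.4], [0, 0, 0, 0, 0, 0, -1], [0, 0, 0, 0, 0, 0, -1], [0, 0, 0, 0, 0, 0, -1], [0, 0, 0, 0, 0, 0, -1], [0, 0, 0, 0, 0, 0, -1]], newtons=15)

```text
time_s: 71.2
tool_pos: [516.6, 292.7, 55.0]
ee_rot: [[-0.16, 0.001, -0.987], [0.987, 0.0, -0.16], [0.0, -1.0, -0.001]]
ft_force: [1.7, -0.3, 1.5]
gripper_width: 0.143
```

```bash
python3 yaw.py; python3 - <<'E'
from h import *
s=state(); p=tcp([0,6,0]); ps=np.radians(9.15)
piv=np.array([541.5,144.9,50]); yh=np.array([-np.sin(ps),np.cos(ps),0]); xh=np.array([np.cos(ps),np.sin(ps),0])
print("rel",xh@(p-piv),yh@(p-piv),p[2]-50)
th=np.radians(np.arange(0,91,7.5)); q=np.stack([150*np.cos(th),150*np.sin(th)],1); print(np.diff(q,axis=0).round(1).tolist())
E
```

```text
71.2 [516.6 292.7  55. ] 13.31 F [ 1.7 -0.3  1.5] M [-0.   -0.15  0.07] [-44.5  41.4  14.3 117.4 -23.7  23.9  87.5]
yaw 99.22
rel -1.0249955110522748 149.87085686545927 -0.9968511594685197
[[-1.3, 19.6], [-3.8, 19.2], [-6.3, 18.6], [-8.7, 17.6], [-10.9, 16.3], [-12.9, 14.8], [-14.8, 12.9], [-16.3, 10.9], [-17.6, 8.7], [-18.6, 6.3], [-19.2, 3.8], [-19.6, 1.3]]
```

Request:
play_rows(commands=[[-0.0013, -0.0196, 0, 0, 0, 0, -1], [-0.0038, -0.0192, 0, 0, 0, 0, -1], [-0.0063, -0.0186, 0, 0, 0, 0, -1], [-0.0087, -0.0176, 0, 0, 0, 0, -1], [-0.0109, -0.0163, 0, 0, 0, 0, -1], [-0.0129, -0.0148, 0, 0, 0, 0, -1], [0, 0, 0, 0, 0, 0, -1]])

```text
time_s: 71.9
tool_pos: [524.0, 246.9, 162.5]
ee_rot: [[-0.157, 0.001, -0.988], [0.988, 0.0, -0.157], [-0.0, -1.0, -0.001]]
ft_force: [2.5, -3.6, -3.1]
gripper_width: 0.141
```

```bash
python3 yaw.py; cat > rel.py <<'E'
from h import *
p=tcp([0,6,0]); ps=np.radians(9.15)
piv=np.array([541.5,144.9,50]); yh=np.array([-np.sin(ps),np.cos(ps),0]); xh=np.array([np.cos(ps),np.sin(ps),0])
print("rel",xh@(p-piv),yh@(p-piv),p[2]-50)
E
python3 rel.py; python3 look.py ac handle_grip 50 50
```

```text
71.9 [524.  246.9 162.5] 13.11 F [ 2.5 -3.6 -3.1] M [-0.86 -0.35  0.  ] [-44.8  31.7  20.5 116.2 -18.6  35.   87.3]
yaw 99.06
rel -1.0362044901618184 103.4868211166997 106.45677969529649
71.9 [524.  246.9 162.5] 13.11 F [ 2.5 -3.6 -3.1] M [-0.86 -0.35  0.  ] [-44.8  31.7  20.5 116.2 -18.6  35.   87.3]
0.95 [196.6 274.7] [ 32.1 407.7] [507.2 244.7  50. ]
0.76 [284.1, 275.6] [576.4 256.8  50. ]
```

View pics/ac.png

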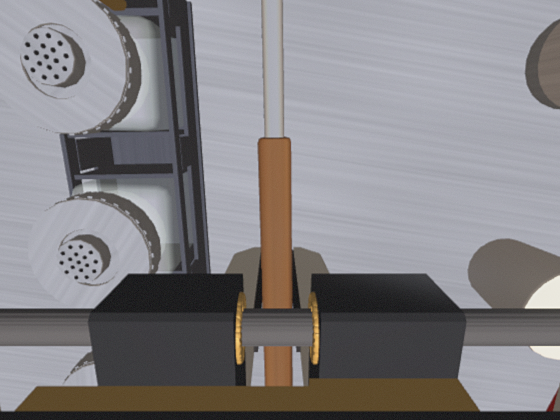

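Request:
play_rows(commands=[[-0.0148, -0.0129, 0, 0, 0, 0, -1], [-0.0163, -0.0109, 0, 0, 0, 0, -1], [-0.0176, -0.0087, 0, 0, 0, 0, -1], [-0.0186, -0.0063, 0, 0, 0, 0, -1], [-0.01, -0.0022, 0, 0, 0, 0, -1], [-0.0092, -0.0016, 0, 0, 0, 0, -1], [-0.01, -0.0009, 0, 0, 0, 0, -1], [-0.008, -0.0004, 0, 0, 0, 0, -1], [-0.002, 0, 0, 0, 0, 0, -1], [0, 0, 0, 0, 0, 0, -1], [0, 0, 0, 0, 0, 0, -1]])

```text
time_s: 73.15
tool_pos: [540.6, 144.3, 204.6]
ee_rot: [[-0.16, 0.0, -0.987], [0.987, 0.0, -0.16], [-0.0, -1.0, -0.0]]
ft_force: [2.5, 0.7, 5.5]
gripper_width: 0.145
```

```bash
python3 yaw.py; python3 rel.py
```

```text
73.15 [540.6 144.3 204.6] 13.46 F [2.5 0.7 5.5] M [ 0.37 -0.62  0.02] [-36.2  27.2  22.  116.8 -15.8  38.8  95.3]
yaw 99.23
rel -0.9771831108795284 -0.4486091564114269 148.5552865273661
```

Request:
play_rows(commands=[[-0.0015, 0, 0, 0, 0, 0, -1], [0, 0, 0, 0, 0, 0, -1], [0, 0, 0, 0, 0, 0, -1]])

```text
time_s: 73.45
tool_pos: [540.7, 143.9, 204.6]
ee_rot: [[-0.161, 0.0, -0.987], [0.987, 0.001, -0.161], [0.001, -1.0, -0.0]]
ft_force: [1.7, 5.2, 5.5]
gripper_width: 0.147
```

```bash
python3 yaw.py; python3 rel.py
```

```text
73.45 [540.7 143.9 204.6] 13.65 F [1.7 5.2 5.5] M [ 1.1  -0.49 -0.06] [-36.   27.2  21.9 116.8 -15.9  38.8  95.4]
yaw 99.28
rel -0.9432630766246943 -0.8113862838616956 148.5585303312019
```

Request:
play_rows(commands=[[0, 0, 0, 0, 0, 0, -0.5], [0, 0, 0, 0, 0, 0, -0.2], [0, 0, 0, 0, 0, 0, 0], [0, 0, 0, 0, 0, 0, 0], [0, -0.01, 0, 0, 0, 0, 0], [0, -0.03, 0, 0, 0, 0, 0], [0, -0.03, 0, 0, 0, 0, 0], [0, -0.03, 0, 0, 0, 0, 0], [0.03, 0, 0, 0, 0, 0, 0], [0.04, 0, 0, 0, 0, 0, 0], [0.04, 0, 0, 0, 0, 0, 0], [0.04, 0, 0, 0, 0, 0, 0]])

```text
time_s: 74.65
tool_pos: [516.3, 291.8, 305.6]
ee_rot: [[-0.159, 0.001, -0.987], [0.987, 0.0, -0.159], [0.0, -1.0, -0.001]]
ft_force: [-0.5, 0.8, 0.4]
gripper_width: 0.501
```

Request:
play_rows(commands=[[0.04, 0, 0, 0, 0, 0, 0], [0.04, 0, 0, 0, 0, 0, 0], [0, 0, 0, 0, 0, 0, 0], [0, 0, 0, 0, 0, 0, 0]])

```text
time_s: 75.05
tool_pos: [503.3, 370.1, 304.7]
ee_rot: [[-0.162, -0.0, -0.987], [0.987, -0.001, -0.162], [-0.001, -1.0, 0.0]]
ft_force: [-0.3, -1.3, -0.2]
gripper_width: 0.5
```

```bash
python3 st.py; python3 - <<'E'
from h import *
ps=np.radians(9.15); g=np.array([541.5,144.9,200])
for n in ("scene","side"):
  im=snapshot(n); r,c=proj(n,[541,145,130]).astype(int); print(n,"upright grip at",proj(n,g))
  for d in landmark_of("handle_grip",n): print(d)
  cv2.imwrite(f"pics/ad_{n}.png",cv2.resize(im[max(r-75,0):r+75,c-100:c+100],None,fx=4,fy=4,interpolation=cv2.INTER_CUBIC)[:,:,::-1])
E
```

```text
75.05 [503.3 370.1 304.7] 46.52 F [-0.3 -1.3 -0.2] M [-0.02 -0.06  0.  ] [-57.7  25.1  23.6 102.6 -12.   54.8  70.2]
scene upright grip at [179.42017525 334.68647183]
{'centre': [198.9, 330.5], 'conf': 0.75}
{'centre': [178.6, 333.5], 'conf': 0.68}
side upright grip at [150.19846073 266.88652378]
{'centre': [149.7, 267.3], 'conf': 0.95}
```

View pics/ad_side.png

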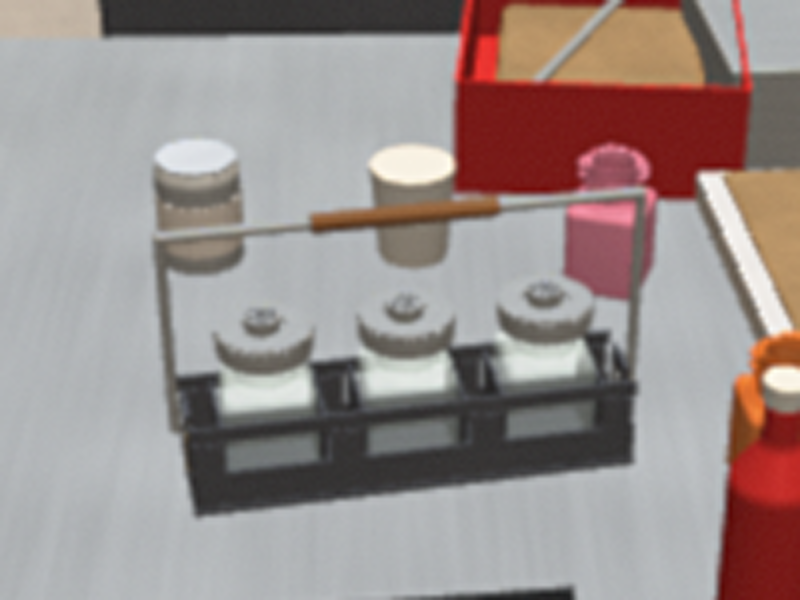

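View pics/ad_scene.png

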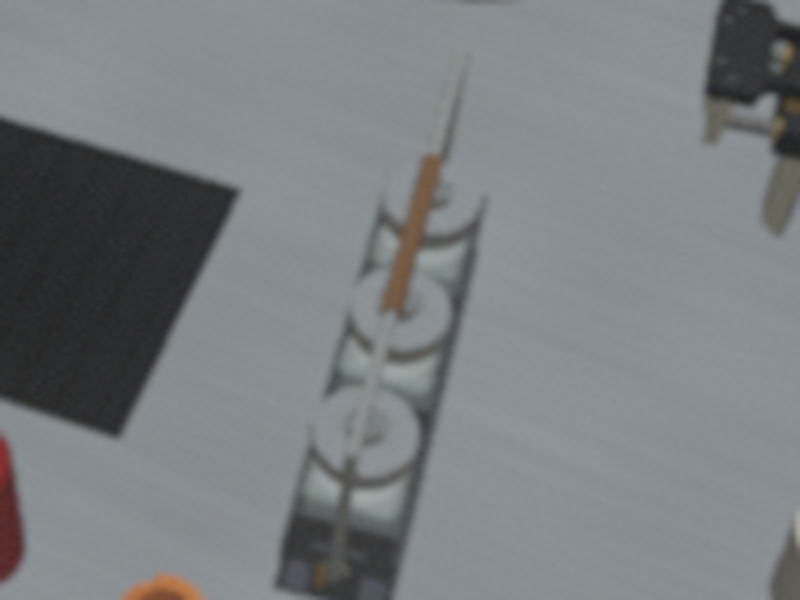

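```bash
python3 -c "
from bench import *
print(job_done()); print(state()['time_s'])"
```

```text
the job is handed in; nothing more can be done
None
the job is handed in; nothing more can be done
```

All three jars in the rack are closed, and the carry handle is upright on its stop. I handed the job in at about 75 s of the 210 s allowed.

- **Disks:** I pinched each disk at 10 N and lowered it until it rested on the rim, at the expected height with about 4–6 N of contact. The wrist pictures afterwards showed all three lying level in the mouths.
- **Rings:** I turned each ring clockwise until it stopped going down, at the expected home height to within about 0.2 mm. I then turned it on until the wrist torque rose to 0.7–1.0 N·m. That took about 38–39° past where I judged the ring met the disk. The brief puts tight at about 30° and the end stops at 35°, so either I judged the meeting point a few degrees early, or the rings are at or just against the stops. I could not tell which. The fingers did not appear to slip.
- **Handle:** I swung it up until it pressed on the stop with about 5 N. After release, the side camera found the grip within 1 pixel of its upright position. The scene camera's top match for the grip was about 20 pixels off, but its second match was within 2 pixels. The picture shows the handle upright over the jars.

I did not touch the blank cap, cup, bottle or the other things on the table. No ring had been knocked aside when I came to pick it up, and the robot was clear of everything at the end.

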